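# Gauge the parasol sleeves, recycle the misfits

## Task

Try the black pole sleeves one by one on the steel gauge pin, from the tallest to the shortest, without forcing them: put each sleeve that slides fully home into the grey crate and put each one that stops short in the upright tipping skip. When all are sorted, tip the skip right over by its bar so that everything in it (the old end cap too) drops into the cabinet, ease it back upright, and then shut the cabinet's flap. Leave the funnel, jar, cups and can where they are.

Things in the scene. Friction and masses are not known exactly. Their poses are not given: they have to be found in the camera images.
- sleeve_1a: black plastic sleeve (tube open at both ends), 60 mm tall, 46 mm outside diameter, 38 mm bore, 54 g or so, standing on the bench; None if absent (of the two 60 mm sleeves at most one is present). Origin: centre of its underside, z up its axis. Whether it fits is only found by trying it on the pin; the name does not tell.
- sleeve_1b: black plastic sleeve (tube open at both ends), 60 mm tall, 46 mm outside diameter, 38 mm bore, 54 g or so, standing on the bench; None if absent (of the two 60 mm sleeves at most one is present). Origin: centre of its underside, z up its axis. Whether it fits is only found by trying it on the pin; the name does not tell.
- sleeve_2a: black plastic sleeve (tube open at both ends), 75 mm tall, 46 mm outside diameter, 38 mm bore, 68 g or so, standing on the bench; None if absent (of the two 75 mm sleeves at most one is present). Origin: centre of its underside, z up its axis. Whether it fits is only found by trying it on the pin; the name does not tell.
- sleeve_2b: black plastic sleeve (tube open at both ends), 75 mm tall, 46 mm outside diameter, 38 mm bore, 68 g or so, standing on the bench; None if absent (of the two 75 mm sleeves at most one is present). Origin: centre of its underside, z up its axis. Whether it fits is only found by trying it on the pin; the name does not tell.
- sleeve_3a: black plastic sleeve (tube open at both ends), 90 mm tall, 46 mm outside diameter, 38 mm bore, 81 g or so, standing on the bench; None if absent (of the two 90 mm sleeves at most one is present). Origin: centre of its underside, z up its axis. Whether it fits is only found by trying it on the pin; the name does not tell.
- sleeve_3b: black plastic sleeve (tube open at both ends), 90 mm tall, 46 mm outside diameter, 38 mm bore, 81 g or so, standing on the bench; None if absent (of the two 90 mm sleeves at most one is present). Origin: centre of its underside, z up its axis. Whether it fits is only found by trying it on the pin; the name does not tell.
- sleeve_4a: black plastic sleeve (tube open at both ends), 105 mm tall, 46 mm outside diameter, 38 mm bore, 94 g or so, standing on the bench; None if absent (of the two 105 mm sleeves at most one is present). Origin: centre of its underside, z up its axis. Whether it fits is only found by trying it on the pin; the name does not tell.
- sleeve_4b: black plastic sleeve (tube open at both ends), 105 mm tall, 46 mm outside diameter, 38 mm bore, 94 g or so, standing on the bench; None if absent (of the two 105 mm sleeves at most one is present). Origin: centre of its underside, z up its axis. Whether it fits is only found by trying it on the pin; the name does not tell.
- gauge: fixed steel plate 76 x 76 x 8 mm with an upright pin 35 mm thick, its top (5 mm chamfer) 74 mm above the bench. Origin: under the plate, on the pin's axis. A good sleeve slides down until it rests on the plate. A misfit is crimped inside at half height: it stops and stays on the pin's top, its underside about 48, 40, 33 or 25 mm above the bench for a 60, 75, 90 or 105 mm sleeve.
- crate: grey open mesh crate fixed to the bench, outside 270 mm (x) x 150 mm (y) x 70 mm high, walls and floor 5 mm, with a 10 mm post in each inner corner. Origin: centre of its underside. Good sleeves go in here.
- station: recycling station fixed to the bench: a steel tipping skip on a stand beside a low white cabinet with an open top. Origin: on the bench straight below the middle of the skip's hinge; the hinge runs along its x axis; the skip lies on its -y side, the cabinet on its +y side (y 0 to 205 mm, x -142 to 142 mm, rim 120 mm above the bench).
- skip (a joint): angle of the skip (rad): 0 = upright on its rest (start), 2.0 = fully tipped towards the cabinet (stop). Its own weight (0.7 kg) holds it at either end: lifted by the bar (3 to 5 N) past its balance point at about 1.2 rad it falls by itself to the stop; on the near side of that point it falls back upright. Lightly damped.
- skip_hinge (a point): middle of the skip's hinge axis, 140 mm above the bench (same frame directions as the station when upright).
- skip_bar (a point): middle of the skip's black crossbar, a round bar 12 mm thick, 100 mm long, parallel to the hinge, with an arm at each end; turns with the skip. Upright: 180 mm to the station's -y side of the hinge, 55 mm above it, 53 mm clear of the pan's back wall. Fully tipped: 125 mm to the +y side, 141 mm above the hinge. Can be pinched from above both ways.
- skip_floor (a point): middle of the upper face of the skip's floor; turns with the skip. Upright: 146 mm above the bench, 60 mm to the -y side of the hinge. Inside, the pan is 250 mm (x) by 121 mm (y); its back and end walls rise to 202 mm above the bench; on the cabinet side a 30 mm lip slopes outward at 45 degrees.
- cabinet_in (a point): middle of the cabinet's inner floor, 6 mm above the bench; the inside is 272 mm (x) x 193 mm (y) and 114 mm deep.
- flap (a joint): angle of the cabinet's white flap (rad): 0 = shut, lying on the rim; 1.57 = upright. It starts open at 1.6 to 1.85 and stays wherever it is left (stiff hinge: 2 to 5 N near its free edge moves it).
- flap_hinge (a point): middle of the flap's hinge, on the cabinet rim away from the skip: 205 mm to the station's +y side of its origin, 120 mm above the bench, parallel to the station's x axis. The flap is a flat panel 282 mm wide (along the hinge), 205 mm from hinge to free edge, 10 mm thick; shut, it lies from the hinge towards the skip, its upper face 10 mm above the hinge.
- end_cap: old aluminium end cap, a solid drum 40 mm in diameter and 30 mm high, already lying in the skip near its -x end. Origin: centre of its underside.
- funnel: red plastic funnel standing mouth down among the sleeves, 76 mm wide, 100 mm tall; leave it alone. Origin: centre of its underside.
- jar: tall glass storage jar, 100 mm in diameter, 220 mm tall; leave it alone. Origin: centre of its underside.
- cup_1: stainless cup-shaped lid holder, 76 mm wide, 65 mm tall; leave it alone. Origin: centre of its underside.
- cup_2: second stainless cup-shaped lid holder, 76 mm wide, 65 mm tall, nearer the robot; leave it alone. Origin: centre of its underside.
- can: aluminium can, 66 mm in diameter, 100 mm tall; leave it alone. Origin: centre of its underside.
Things that resemble listed ones, but are neither listed nor needed, are in the scene too. Of the things shaped like the end_cap, the aluminium one is meant.

How it is judged (in metres and radians):
On the way, in this order (a step that is already met when the one before it is completed fails the run):
1. the sleeve of the greatest height (105 mm) is slid down over the gauge pin as far as it goes (((horizontal distance between sleeve_4a and gauge below 0.008 m and z of sleeve_4a in the frame of gauge below 0.012 m and angle between sleeve_4a's own z axis and vertical below 0.15 rad) or (horizontal distance between sleeve_4b and gauge below 0.008 m and z of sleeve_4b in the frame of gauge below 0.03 m and angle between sleeve_4b's own z axis and vertical below 0.15 rad))), for 0.2 s.
2. the sleeve of the third height (90 mm) is slid down over the gauge pin as far as it goes (((horizontal distance between sleeve_3a and gauge below 0.008 m and z of sleeve_3a in the frame of gauge below 0.012 m and angle between sleeve_3a's own z axis and vertical below 0.15 rad) or (horizontal distance between sleeve_3b and gauge below 0.008 m and z of sleeve_3b in the frame of gauge below 0.0375 m and angle between sleeve_3b's own z axis and vertical below 0.15 rad))), for 0.2 s.
3. the sleeve of the second height (75 mm) is slid down over the gauge pin as far as it goes (((horizontal distance between sleeve_2a and gauge below 0.008 m and z of sleeve_2a in the frame of gauge below 0.012 m and angle between sleeve_2a's own z axis and vertical below 0.15 rad) or (horizontal distance between sleeve_2b and gauge below 0.008 m and z of sleeve_2b in the frame of gauge below 0.045 m and angle between sleeve_2b's own z axis and vertical below 0.15 rad))), for 0.2 s.
4. the sleeve of the least height (60 mm) is slid down over the gauge pin as far as it goes (((horizontal distance between sleeve_1a and gauge below 0.008 m and z of sleeve_1a in the frame of gauge below 0.012 m and angle between sleeve_1a's own z axis and vertical below 0.15 rad) or (horizontal distance between sleeve_1b and gauge below 0.008 m and z of sleeve_1b in the frame of gauge below 0.0525 m and angle between sleeve_1b's own z axis and vertical below 0.15 rad))), for 0.2 s.
5. all sleeves sorted: those that went fully home are in the crate, those that stopped short are in the upright skip (x of sleeve_1a in the frame of crate between -0.13 and 0.13 m and y of sleeve_1a in the frame of crate between -0.07 and 0.07 m and z of sleeve_1a in the frame of crate between 0 and 0.065 m and x of sleeve_2a in the frame of crate between -0.13 and 0.13 m and y of sleeve_2a in the frame of crate between -0.07 and 0.07 m and z of sleeve_2a in the frame of crate between 0 and 0.065 m and x of sleeve_3a in the frame of crate between -0.13 and 0.13 m and y of sleeve_3a in the frame of crate between -0.07 and 0.07 m and z of sleeve_3a in the frame of crate between 0 and 0.065 m and x of sleeve_4a in the frame of crate between -0.13 and 0.13 m and y of sleeve_4a in the frame of crate between -0.07 and 0.07 m and z of sleeve_4a in the frame of crate between 0 and 0.065 m and x of sleeve_1b in the frame of skip_floor between -0.125 and 0.125 m and y of sleeve_1b in the frame of skip_floor between -0.06 and 0.06 m and z of sleeve_1b in the frame of skip_floor between -0.004 and 0.045 m and x of sleeve_2b in the frame of skip_floor between -0.125 and 0.125 m and y of sleeve_2b in the frame of skip_floor between -0.06 and 0.06 m and z of sleeve_2b in the frame of skip_floor between -0.004 and 0.045 m and x of sleeve_3b in the frame of skip_floor between -0.125 and 0.125 m and y of sleeve_3b in the frame of skip_floor between -0.06 and 0.06 m and z of sleeve_3b in the frame of skip_floor between -0.004 and 0.045 m and x of sleeve_4b in the frame of skip_floor between -0.125 and 0.125 m and y of sleeve_4b in the frame of skip_floor between -0.06 and 0.06 m and z of sleeve_4b in the frame of skip_floor between -0.004 and 0.045 m and value of joint skip below 0.15 rad), for 0.2 s.
6. the skip is tipped over fully and its contents, the old end cap included, are in the cabinet (value of joint skip above 1.7 rad and x of sleeve_1b in the frame of cabinet_in between -0.137 and 0.137 m and y of sleeve_1b in the frame of cabinet_in between -0.098 and 0.098 m and z of sleeve_1b in the frame of cabinet_in between -0.004 and 0.112 m and x of sleeve_2b in the frame of cabinet_in between -0.137 and 0.137 m and y of sleeve_2b in the frame of cabinet_in between -0.098 and 0.098 m and z of sleeve_2b in the frame of cabinet_in between -0.004 and 0.112 m and x of sleeve_3b in the frame of cabinet_in between -0.137 and 0.137 m and y of sleeve_3b in the frame of cabinet_in between -0.098 and 0.098 m and z of sleeve_3b in the frame of cabinet_in between -0.004 and 0.112 m and x of sleeve_4b in the frame of cabinet_in between -0.137 and 0.137 m and y of sleeve_4b in the frame of cabinet_in between -0.098 and 0.098 m and z of sleeve_4b in the frame of cabinet_in between -0.004 and 0.112 m and x of end_cap in the frame of cabinet_in between -0.137 and 0.137 m and y of end_cap in the frame of cabinet_in between -0.098 and 0.098 m and z of end_cap in the frame of cabinet_in between -0.004 and 0.112 m), for 0.2 s.
7. the skip is back upright on its rest (value of joint skip below 0.06 rad), for 0.2 s.
8. the cabinet's flap is shut (value of joint flap below 0.05 rad), for 0.2 s.
At the end, for the whole second after the job is handed in: Every sleeve that fits lies or stands inside the crate; every sleeve that stops short and the end cap are inside the cabinet below its rim; the skip is upright (within 0.06 rad) and the flap shut (within 0.05 rad); the sleeves are at rest (x of sleeve_1a in the frame of crate between -0.13 and 0.13 m and y of sleeve_1a in the frame of crate between -0.07 and 0.07 m and z of sleeve_1a in the frame of crate between 0 and 0.065 m and x of sleeve_2a in the frame of crate between -0.13 and 0.13 m and y of sleeve_2a in the frame of crate between -0.07 and 0.07 m and z of sleeve_2a in the frame of crate between 0 and 0.065 m and x of sleeve_3a in the frame of crate between -0.13 and 0.13 m and y of sleeve_3a in the frame of crate between -0.07 and 0.07 m and z of sleeve_3a in the frame of crate between 0 and 0.065 m and x of sleeve_4a in the frame of crate between -0.13 and 0.13 m and y of sleeve_4a in the frame of crate between -0.07 and 0.07 m and z of sleeve_4a in the frame of crate between 0 and 0.065 m and x of sleeve_1b in the frame of cabinet_in between -0.137 and 0.137 m and y of sleeve_1b in the frame of cabinet_in between -0.098 and 0.098 m and z of sleeve_1b in the frame of cabinet_in between -0.004 and 0.112 m and x of sleeve_2b in the frame of cabinet_in between -0.137 and 0.137 m and y of sleeve_2b in the frame of cabinet_in between -0.098 and 0.098 m and z of sleeve_2b in the frame of cabinet_in between -0.004 and 0.112 m and x of sleeve_3b in the frame of cabinet_in between -0.137 and 0.137 m and y of sleeve_3b in the frame of cabinet_in between -0.098 and 0.098 m and z of sleeve_3b in the frame of cabinet_in between -0.004 and 0.112 m and x of sleeve_4b in the frame of cabinet_in between -0.137 and 0.137 m and y of sleeve_4b in the frame of cabinet_in between -0.098 and 0.098 m and z of sleeve_4b in the frame of cabinet_in between -0.004 and 0.112 m and x of end_cap in the frame of cabinet_in between -0.137 and 0.137 m and y of end_cap in the frame of cabinet_in between -0.098 and 0.098 m and z of end_cap in the frame of cabinet_in between -0.004 and 0.112 m and value of joint skip below 0.06 rad and value of joint flap below 0.05 rad and linear speed of each of sleeve_1a, sleeve_2a, sleeve_3a, sleeve_4a, sleeve_1b, sleeve_2b, sleeve_3b, sleeve_4b below 0.02 m/s); the robot touches nothing.
It fails at once if the funnel, jar, a cup or the can is pushed more than 40 mm or knocked over (distance of any of funnel, jar, cup_1, cup_2, can from where it was at the start of the episode above 0.04 m or angle between any of funnel, jar, cup_1, cup_2, can's own z axis and vertical above 0.6 rad).
It fails at once if the skip is dropped or swung back upright faster than 2 rad/s instead of being eased back (velocity of joint skip below -2 rad/s and value of joint skip below 1.2 rad).
It fails at once if a sleeve is forced onto the pin with more than 45 N (contact force between any of sleeve_1a, sleeve_2a, sleeve_3a, sleeve_4a, sleeve_1b, sleeve_2b, sleeve_3b, sleeve_4b and gauge above 45 N).
Of sleeve_1a, sleeve_1b only 1 to 1 are there at a start; the rules pass over those that are not, and their reading is None.
Of sleeve_2a, sleeve_2b only 1 to 1 are there at a start; the rules pass over those that are not, and their reading is None.
Of sleeve_3a, sleeve_3b only 1 to 1 are there at a start; the rules pass over those that are not, and their reading is None.
Of sleeve_4a, sleeve_4b only 1 to 1 are there at a start; the rules pass over those that are not, and their reading is None.
Of sleeve_2a, sleeve_2b, sleeve_4a, sleeve_4b only 1 to 4 are there at a start; the rules pass over those that are not, and their reading is None.
At some moment in a run one of sleeve_1a, sleeve_1b may be knocked a few centimetres aside while the robot is not near it.
It also fails if it takes over 210 s, if anything falls off the work surface, if the arm or the gripper's body presses on something with over 40 N, if the wrist force passes 120 N, or if a joint passes its speed limit or range.

## Robot

A 6-joint arm with a two-finger parallel gripper is mounted at the origin on the work surface. World frame = base frame: x ahead of the robot, y to its left, z up, the work surface at z = 0. Lengths are in m, angles in degrees, forces in N, time in s.
With the tool pointing down it reaches from about 0.25 to 0.725 m from the base axis. Payload 9.7 kg.
Tool frame: the origin (TCP) lies at the very end of the fingers, on their centre line; the grasp point (between the pads) lies 19 mm behind it; z points along the fingers, y is the direction in which the jaws open and shut (so a half turn about z gives the same grasp; the last joint's range is limited). The gripper opens to 85 mm and grips with 20 to 120 N. Pads are 22 mm wide; open, the fingers measure 114 mm over their backs; the gripper's body (76 mm by 85 mm) begins 54 mm behind the grasp point. The pads swing forward as they close: fully open they stand 13 mm farther back than shut.
Start: joints at [65.776, 4.979, 10.078, 95.1, 0, 90], TCP at [0.226, 0.502, 0.231] pointing down, gripper open.
Joint ranges: [-179.16, 179.16], [-48.56, 103.87], [-65.8, 70.77], [-126.05, 130.52], [-82.76, 87.17], [-180, 180]. Speed limits (degrees/s): [127.2, 127.2, 147.25, 180, 180, 180].

## Interface

Orientations are given as [roll, pitch, yaw] about the fixed x, y, z axes, in that order (R = Rz(yaw) Ry(pitch) Rx(roll)).
In Python, from workcell import bot gives the robot as it stands. The module is installed in compiled form; this text tells all that it offers.
- The arm moves only by the tool arm_command, never from a script. Its argument "increments" is a list of rows, each a list of 7 numbers: the gripper command: -1 is fully open, 1 is shut, values between are in proportion, then the shift along the tool's x, y, z in cm, then the turn, a rotation vector about the tool's x, y, z in degrees. In form: [[gripper, x, y, z, rx, ry, rz], ...]. A call has 1 to 10 rows; each row shifts and turns the commanded pose from where the row before left it, along the tool's axes as they then stand; what a row does not reach is not made up. A row lasts 1/8 s, in which the tool goes at most 62.5 mm and 10.7 degrees, less where a joint would pass 70% of its speed; a pose out of reach is approached as far as the arm can. A call is refused whole if a number of a shift passes 6.25 or a number of a turn 10.7, either way. A call with a gripper value outside its range is refused whole. The fingers move at their own pace and stop on an object; "grip_force" is the grip in N (left out, the last holds). Time passes only in rows, so rows that do not move let the fingers close. It gives the time, the measured TCP pose, the force and the opening at its end, in the units of the state.
- bot.get_obs(): the state, without advancing time (a new reading comes with each control period).
- bot.camera(name): name is "side" or "top"; returns a dict with "color" (420x560x3 uint8, red, green, blue), "fx", "fy", "cx", "cy" (pixels), "origin" and "attitude" of the camera in the world. Camera axes: x right, y up, looking along -z (the intrinsics and any distortion apply to the point x, -y, -z); pixel columns grow to the right and rows downward; lengths in m; the calibration is good to about 2 mm. A picture is of the moment at which its call begins. There is no depth.
- bot.job_done(): hands the job in, once; it reports no verdict.
The state is a dict: "time": time; "q": joint angles; "qd": joint speeds; "joint_efforts": joint torques, N m; "ee_pos": TCP position; "tcp_rot": TCP orientation; "wrist_force": force on the tool from outside, world axes, zero at the start; "torque": the same for the moment, N m; "opening": finger opening in m.
Only numpy, scipy, OpenCV 4.12 (cv2) and the standard library are available. Lean on these libraries where they do the work, as an engineer would, in place of code of your own. Each camera call takes 0.05 s, during which the arm holds its last target. There are 200 camera calls.

## Working session

There is one attempt and no reset: what is moved stays moved. The work goes in short steps, Python scripts to look and compute and a tool call to move; the robot and the scene stay as the last step left them, time stands still between calls to the robot, and variables do not carry over. Pictures are saved under pics/ and viewed, about 12 in all and at most 16, crops included, and the job is handed in when it is done.

Besides the shell and the picture viewer there is one more tool, called after "Emit:" in YAML: its name, and indented under it one key for each argument. arm_command: Moves the arm, as the interface text tells. Its arguments: {"type":"object","properties":{"increments":{"type":"array"},"grip_force":{"type":"number"}},"required":["increments"]}

```bash
mkdir -p pics
cat > h.py <<'E'
from workcell import bot
import numpy as np, cv2
from scipy.spatial.transform import Rotation as R
def cam(n):
    return bot.camera(n)
def save(c,f,crop=None,s=1):
    im=c["color"][:,:,::-1]
    if crop: im=im[crop[1]:crop[3],crop[0]:crop[2]]
    cv2.imwrite("pics/"+f,cv2.resize(im,None,fx=s,fy=s,interpolation=cv2.INTER_CUBIC))
E
python3 - <<'E'
from h import *
o=bot.get_obs(); print({k:np.round(v,3) for k,v in o.items()})
for n in ("top","side"):
    c=cam(n); print({k:v for k,v in c.items() if k!="color"}); save(c,n+"0.png",s=1.4)
    np.save(n+"0.npy",c["color"])
E
```

```text
{'time': np.float64(0.0), 'q': array([ 6.5775e+01,  5.0080e+00,  1.0035e+01,  9.5101e+01, -1.0000e-03,
        9.0000e+01]), 'qd': array([ 0.014,  0.108, -0.014,  0.051,  0.074,  0.067]), 'joint_efforts': array([-2.0000e-03, -5.2039e+01,  4.6481e+01,  1.6000e-02, -0.0000e+00,
       -0.0000e+00]), 'ee_pos': array([0.226, 0.501, 0.231]), 'tcp_rot': array([-1.79925e+02,  1.00000e-03,  1.55775e+02]), 'wrist_force': array([-0.532, -0.615, -0.813]), 'torque': array([ 0.021,  0.008, -0.06 ]), 'opening': np.float64(0.085)}
{'fx': 391.60660450313816, 'fy': 391.60660450313816, 'cx': 282.7060697363966, 'cy': 206.70036129825814, 'origin': array([0.48267584, 0.01220244, 1.07668429]), 'attitude': array([  4.15429561,   0.76676536, -90.369878  ])}
{'fx': 393.40523875944723, 'fy': 393.40523875944723, 'cx': 280.6656585398322, 'cy': 206.3669356881977, 'origin': array([ 0.33008815, -0.77975312,  0.74418073]), 'attitude': array([ 52.21012653,   1.23288946, -16.59999572])}
```

View pics/top0.png

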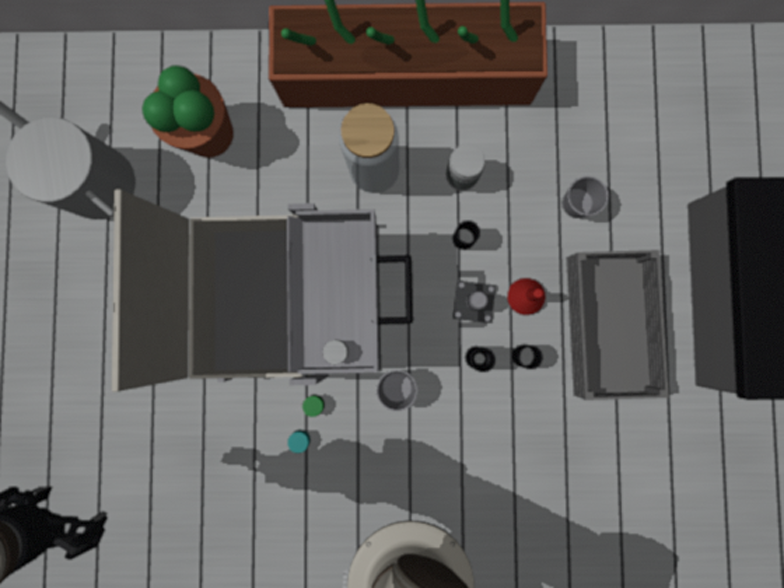

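View pics/side0.png

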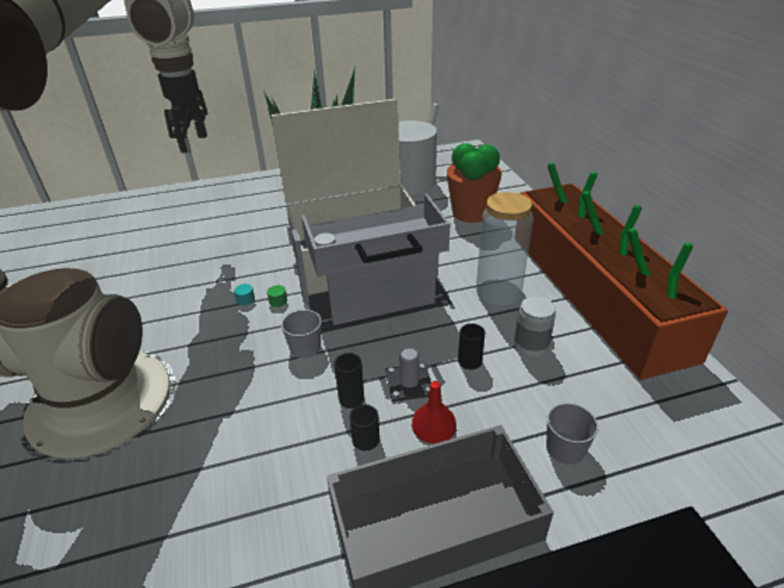

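```bash
cat >> h.py <<'E'
def Rm(c): return R.from_euler("xyz",c["attitude"],degrees=True).as_matrix()
def ray(c,u,v):
    d=Rm(c)@np.array([(u-c["cx"])/c["fx"],-(v-c["cy"])/c["fy"],-1.]); return d/np.linalg.norm(d)
def plane(c,u,v,z):
    d=ray(c,u,v); o=c["origin"]; return o+d*(z-o[2])/d[2]
def proj(c,p):
    q=Rm(c).T@(np.array(p)-c["origin"]); return np.array([c["cx"]-c["fx"]*q[0]/q[2], c["cy"]+c["fy"]*q[1]/q[2]])
def tri(c1,p1,c2,p2):
    d1,d2=ray(c1,*p1),ray(c2,*p2); o1,o2=c1["origin"],c2["origin"]
    t=np.linalg.lstsq(np.c_[d1,-d2],o2-o1,rcond=None)[0]
    a,b=o1+t[0]*d1,o2+t[1]*d2; return (a+b)/2,np.linalg.norm(a-b)
E
python3 - <<'E'
from h import *
t,s=cam("top"),cam("side")
a=t["color"][130:310,260:490]; a=cv2.resize(a,None,fx=3.4,fy=3.4,interpolation=cv2.INTER_CUBIC)[:600,:790,::-1]
a=np.clip(a.astype(float)*1.8,0,255).astype(np.uint8); cv2.imwrite("pics/tz.png",a)
a=s["color"][140:420,190:440]; a=cv2.resize(a,None,fx=2.1,fy=2.1,interpolation=cv2.INTER_CUBIC)[:,:,::-1]
a=np.clip(a.astype(float)*1.8,0,255).astype(np.uint8); cv2.imwrite("pics/sz.png",a)
for n,c in(("t",t),("s",s)):
    m=(c["color"].max(2)<45).astype(np.uint8)
    k,_,st,ce=cv2.connectedComponentsWithStats(m)
    for i in range(1,k):
        if st[i,4]>60: print(n,st[i],ce[i].round(1))
E
```

```text
t [310  15  15  12  74] [316.9  19.8]
t [367  15  14  11  72] [373.5  18.9]
t [249  16  16  12  74] [256.8  20.8]
t [205  23  32  20 151] [221.1  32.7]
t [265  22  29  21 153] [279.3  32.9]
t [329  23  24  19 113] [341.1  32.7]
t [136  71  17  23  74] [147.5  85.5]
t [135  80  31  33 231] [154.6 100.8]
t [ 518  127   42  159 5991] [540.5 202.9]
t [215 154  49   3  86] [239.3 154.8]
t [323 158  20  20 190] [332.6 167.6]
t [269 168  26  65 437] [285.1 204.8]
t [341 210  12  20  82] [347.  219.7]
t [365 247  22  16 192] [375.8 254.5]
t [333 248  21  17 229] [343.1 255.8]
t [   0  348   76   68 2588] [ 28.2 377.9]
t [284 396  50  24 779] [305.8 408.6]
s [   0    0   33   79 2115] [13.9 41.5]
s [38  0  9 32 78] [42.9 13.8]
s [ 94   3  26  26 128] [105.3  20.8]
s [126  38  12  12  81] [132.2  43.8]
s [ 113   50   35   59 1051] [130.9  75.1]
s [254 167  48  21 278] [278.6 179.5]
s [ 33 199  36  31 321] [ 53.3 211.5]
s [230 201  92  36 328] [279.  222.6]
s [221 209  15  19 194] [229.  217.1]
s [483 209  18  10  66] [491.1 213.2]
s [  23  212   78   78 1780] [ 80.4 246.4]
s [327 232  19  32 502] [336.1 247.2]
s [ 239  253   32   69 1196] [254.5 287. ]
s [279 269  28  18 182] [294.  278.2]
s [468 274  50  14  87] [492.  280.5]
s [357 311  31  57 460] [372.2 343.9]
s [ 21 335 122  32 200] [ 76.5 351.6]
s [404 340  30   9  64] [418.8 344.1]
s [ 316  362  224   58 6571] [449.1 400.1]
s [ 38 383  81  24 169] [ 77.3 394.6]
s [  0 407  35  11  84] [ 16.3 411.4]
```

View pics/tz.png

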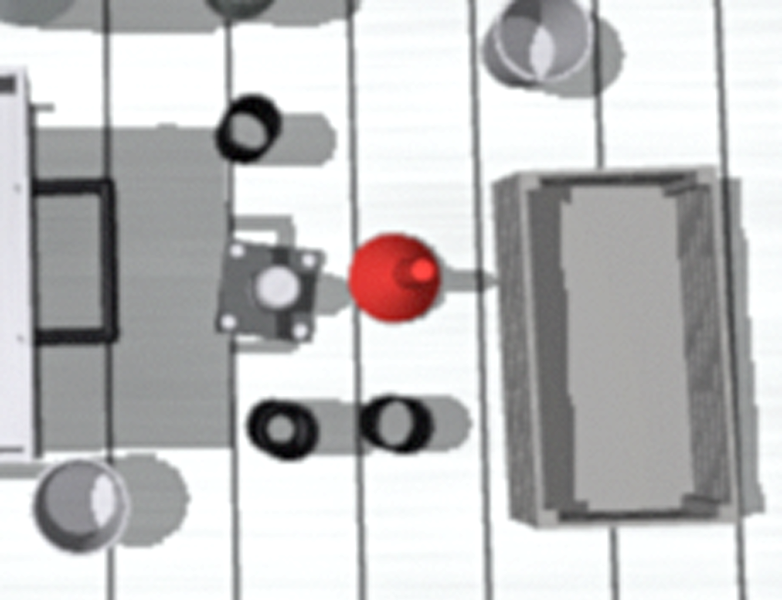

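View pics/sz.png

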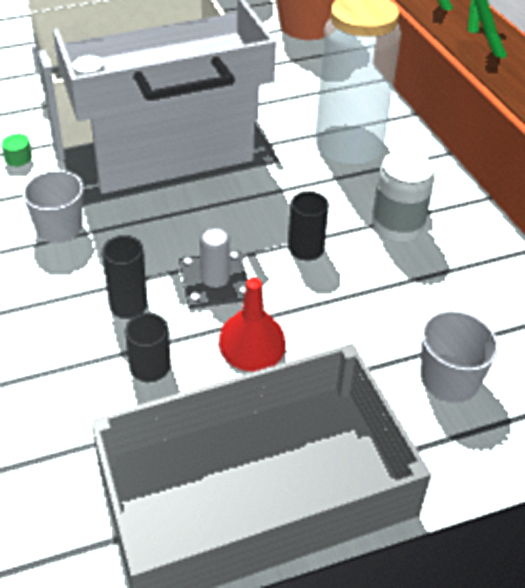

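Run:
```python
from h import *
t,s=cam("top"),cam("side")
T={"A":((344.4,256.5),(249,258)),"B":((378.2,254.7),(260.2,295.7)),"C":((333.5,167.1),(337.1,236.7)),
"pin":((260+277/3.4,130+287/3.4),(190+214/2.1,140+237/2.1))}
for k,(a,b) in T.items(): print(k,tri(t,a,s,b))
# side silhouettes
m=(s["color"].max(2)<50).astype(np.uint8)
for k,(x,y) in dict(A=(249,275),B=(260,306),C=(336,250)).items():
    sub=np.zeros_like(m); sub[y-45:y+45,x-14:x+14]=m[y-45:y+45,x-14:x+14]
    col=np.where(m[:,x])[0]; print(k,col[(col>y-45)&(col<y+45)])
    for z in(0,):print(plane(s,x,col[(col>y-45)&(col<y+45)].max(),0))
# other points on ground: funnel, cups etc.
P=lambda u,v,z:plane(t,u/1.4,v/1.4,z).round(3)
print("jar top",P(367,130,.22),"can",P(467,160,.1),"cup1",P(587,198,.065),"cup2",P(398,390,.065),"funnel tip",P(538,294,.1))
C=lambda u,v,z:plane(t,260+u/3.4,130+v/3.4,z).round(3)
print("crate rim corners",C(494,177,.07),C(714,167,.07),C(753,512,.07),C(533,527,.07))
print("gauge screws",C(237,250,.008),C(309,259,.008),C(301,331,.008),C(228,322,.008))
print("bar",C(110,182,.195),C(113,340,.195))
print("skip back rim",P(374,212,.202),P(377,370,.202),"cab rim",P(190,218,.12),P(190,376,.12), "flap edge",P(118,192,.32),P(115,388,.32),"cap",P(336,351,.176))
print("nadir",proj(t,[t["origin"][0],t["origin"][1],0]))
```

```text
A (array([ 0.43021721, -0.12905919,  0.08749291]), np.float64(0.0036495193181246724))
B (array([ 0.43252031, -0.22041367,  0.05733241]), np.float64(0.0033430328662147723))
C (array([ 0.66075355, -0.10794174,  0.07120957]), np.float64(0.006423929795956355))
pin (array([ 0.53655112, -0.12611878,  0.06930468]), np.float64(0.003303124863614114))
A [231 232 247 253 254 255 256 257 258 259 260 261 262 263 264 265 266 267
 268 269 270 271 272 273 274 275 276 277 278 279 280 281 282 283 284 285
 286 287 288 289 290 308]
[ 0.40914453 -0.20118271  0.        ]
B [289 290 291 292 293 294 295 296 297 298 299 300 301 302 303 304 305 306
 307 308 309 310 311 312 313 314 315 316 317 318 319 320 321]
[ 0.42473051 -0.24361746  0.        ]
C [232 233 234 235 236 237 238 239 240 241 242 243 244 245 246 247 248 249
 250 251 252 253 254 255 256 257 258 259 260 261 262 263]
[ 0.65693351 -0.12974921  0.        ]
jar top [0.801 0.068 0.22 ] can [ 0.788 -0.106  0.1  ] cup1 [ 0.724 -0.332  0.065] cup2 [0.372 0.022 0.065] funnel tip [ 0.544 -0.228  0.1  ]
crate rim corners [ 0.617 -0.291  0.07 ] [ 0.623 -0.457  0.07 ] [ 0.365 -0.476  0.07 ] [ 0.355 -0.313  0.07 ]
gauge screws [ 0.568 -0.103  0.008] [ 0.56  -0.16   0.008] [ 0.503 -0.153  0.008] [ 0.51  -0.094  0.008]
bar [0.599 0.001 0.195] [0.494 0.    0.195]
skip back rim [0.672 0.058 0.202] [0.419 0.054 0.202] cab rim [0.682 0.389 0.12 ] [0.404 0.383 0.12 ] flap edge [0.678 0.413 0.32 ] [0.405 0.409 0.32 ] cap [0.448 0.122 0.176]
nadir [287.96089601 235.14410491]
```

Run:
```python
from h import *
a=np.load("top0.npy"); b=np.load("side0.npy")
f=lambda x:(255*(x/255.)**.45).astype(np.uint8)[:,:,::-1]
x=np.vstack([cv2.resize(f(a[60:420,0:330]),None,fx=1.2,fy=1.2)])
y=cv2.resize(f(b[40:320,150:420]),None,fx=1.4,fy=1.54)
h=max(x.shape[0],y.shape[0]); z=np.zeros((h,x.shape[1]+y.shape[1],3),np.uint8); z[:x.shape[0],:x.shape[1]]=x; z[:y.shape[0],x.shape[1]:]=y
cv2.imwrite("pics/br.png",z); print(z.shape)
```

```text
(432, 774, 3)
```

View pics/br.png

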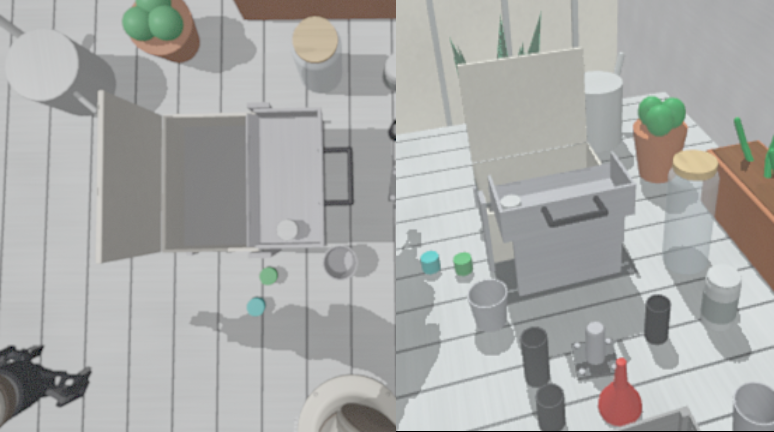

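Run:
```python
from h import *
t=cam("top")
g=cv2.cvtColor(t["color"],cv2.COLOR_RGB2GRAY)
for k,(p,z) in dict(A=((344.4,256.5),.09),B=((378.2,254.7),.06),C=((333.5,167.1),.075),pin=((341.5,214.4),.074)).items():
    print(k,plane(t,*p,z).round(4))
# blob extents -> refine top circle: mask, min enclosing vs predicted silhouette check
m=(t["color"].max(2)<70).astype(np.uint8)
for k,(p,xy,h) in dict(A=((344,256),(.43,-.131),.09),B=((378,255),(.433,-.221),.06),C=((333,167),(.661,-.11),.075)).items():
    w=m[p[1]-20:p[1]+20,p[0]-20:p[0]+20]; ys,xs=np.where(w)
    print(k,"blob",xs.min()+p[0]-20,xs.max()+p[0]-20,ys.min()+p[1]-20,ys.max()+p[1]-20)
    a=np.linspace(0,6.28,60); q=np.array([proj(t,[xy[0]+.023*np.cos(i),xy[1]+.023*np.sin(i),z]) for i in a for z in(0,h)])
    print("  pred",q.min(0).round(1),q.max(0).round(1))
```

```text
A [ 0.4286 -0.1284  0.09  ]
B [ 0.431  -0.2195  0.06  ]
C [ 0.657  -0.1065  0.075 ]
pin [ 0.5347 -0.1252  0.074 ]
A blob 327 353 236 265
  pred [332.2 245.7] [354.7 265.2]
B blob 364 387 246 263
  pred [365.2 244.4] [387.7 262.9]
C blob 323 342 158 178
  pred [323.3 156.7] [343.7 178.6]
```

Emit:
arm_command:
  increments:
    - [-1,0,0,-0.5,0,0,10.7]
    - [-1,0,0,-0.5,0,0,10.7]
    - [-1,0,0,-0.5,0,0,10.7]
    - [-1,0,0,-0.5,0,0,10.7]
    - [-1,0,0,-0.5,0,0,10.7]
    - [-1,0,0,-0.5,0,0,10.7]
    - [-1,0,0,0,0,0,1.6]

```text
time: 1.23
ee_pos: [0.2257, 0.5017, 0.2616]
tcp_rot: [180.0, -0.0, 90.0]
wrist_force: [-0.1, -0.9, 0.0]
opening: 0.0854
```

Emit:
arm_command:
  increments:
    - [-1,-5.7,1.85,0,0,0,0]
    - [-1,-5.7,1.85,0,0,0,0]
    - [-1,-5.7,1.85,0,0,0,0]
    - [-1,-5.7,1.85,0,0,0,0]
    - [-1,-5.7,1.85,0,0,0,0]
    - [-1,-5.7,1.85,0,0,0,0]
    - [-1,-5.7,1.85,0,0,0,0]
    - [-1,-5.7,1.85,0,0,0,0]
    - [-1,-5.7,1.85,0,0,0,0]
    - [-1,-5.7,1.85,0,0,0,0]

```text
time: 2.48
ee_pos: [0.4106, -0.0706, 0.2613]
tcp_rot: [180.0, -0.0, 90.2]
wrist_force: [1.3, 1.8, 0.3]
opening: 0.0851
```

Emit:
arm_command:
  increments:
    - [-1,-6.0,1.8,0,0,0,0]
    - [-1,0,0,3,0,0,0]
    - [-1,0,0,3,0,0,0]

```text
time: 2.85
ee_pos: [0.4283, -0.1295, 0.2001]
tcp_rot: [-180.0, -0.0, 90.1]
wrist_force: [0.4, -0.2, 0.2]
opening: 0.0855
```

Emit:
arm_command:
  increments:
    - [-1,0,0,4,0,0,0]
    - [-1,0,0,4,0,0,0]
    - [-1,0,0,4,0,0,0]
    - [-1,0,0,2.5,0,0,0]
    - [0,0,0,0,0,0,0]
    - [1,0,0,0,0,0,0]
    - [1,0,0,0,0,0,0]
    - [1,0,0,0,0,0,0]
    - [1,0,0,0,0,0,0]
    - [1,0,0,0,0,0,0]
  grip_force: 25

```text
time: 4.1
ee_pos: [0.4291, -0.1286, 0.0577]
tcp_rot: [179.9, 0.0, 90.0]
wrist_force: [-1.9, 0.7, 6.8]
opening: 0.0453
```

Emit:
arm_command:
  increments:
    - [1,0,0,-3,0,0,0]
    - [1,0,0,-4,0,0,0]
    - [1,0,0,-4,0,0,0]
    - [1,0,4,0,0,0,0]
    - [1,0,4,0,0,0,0]
    - [1,0.3,2.6,0,0,0,0]
    - [1,0,0,0,0,0,0]
    - [1,0,0,0,0,0,0]

```text
time: 5.1
ee_pos: [0.5339, -0.1254, 0.1663]
tcp_rot: [-180.0, -0.0, 90.0]
wrist_force: [-0.3, -0.4, -0.7]
opening: 0.0449
```

Run:
```python
from h import *
t,s=cam("top"),cam("side"); print(bot.get_obs()["ee_pos"],bot.get_obs()["wrist_force"])
c1=t["color"][150:290,260:430]; c2=s["color"][140:330,200:370]
f=lambda x:(255*(x/255.)**.6).astype(np.uint8)[:,:,::-1]
x=cv2.resize(f(c1),(390,321)); y=cv2.resize(f(c2),(390,436)); z=np.zeros((436,780,3),np.uint8); z[:321,:390]=x; z[:,390:]=y
cv2.imwrite("pics/p1.png",z)
```

```text
[ 0.53376327 -0.12552062  0.16663235] [-0.24255844 -0.28918669 -0.51511573]
```

View pics/p1.png

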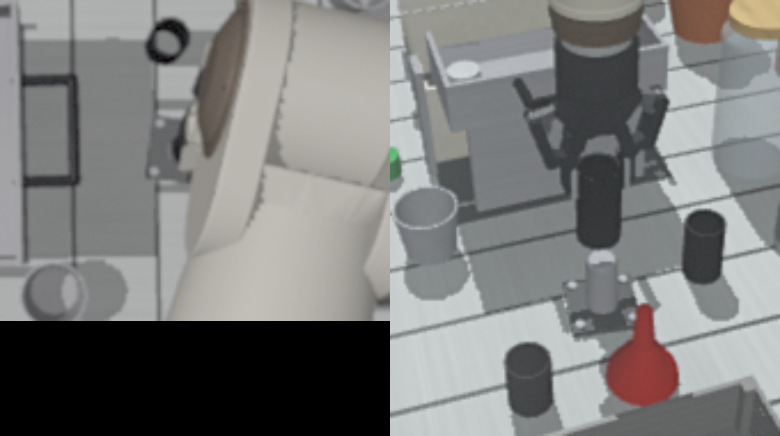

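Emit:
arm_command:
  increments:
    - [1,0,0,2,0,0,0]
    - [1,0,0.1,1.2,0,0,0]
    - [1,0,0,0.5,0,0,0]
    - [1,0,0,0.5,0,0,0]
    - [1,0,0,0.3,0,0,0]

```text
time: 5.82
ee_pos: [0.5355, -0.1255, 0.1214]
tcp_rot: [180.0, 0.0, 90.0]
wrist_force: [0.0, -0.2, -0.1]
opening: 0.0449
```

Emit:
arm_command:
  increments:
    - [1,0,0,0.7,0,0,0]
    - [1,0,0,0.7,0,0,0]
    - [1,0,0,0.5,0,0,0]
    - [1,0,0,0.5,0,0,0]
    - [1,0,0,0.3,0,0,0]

```text
time: 6.45
ee_pos: [0.5354, -0.1254, 0.094]
tcp_rot: [180.0, 0.0, 90.0]
wrist_force: [0.7, -0.1, -0.6]
opening: 0.0452
```

Emit:
arm_command:
  increments:
    - [1,0,0,0.3,0,0,0]
    - [1,0,0,0.2,0,0,0]
    - [1,0,0,0.2,0,0,0]

```text
time: 6.82
ee_pos: [0.5356, -0.1255, 0.0899]
tcp_rot: [179.9, 0.0, 90.0]
wrist_force: [-10.2, 2.0, 28.5]
opening: 0.0451
```

Emit:
arm_command:
  increments:
    - [1,0,0,-0.2,0,0,0]
    - [-1,0,0,0,0,0,0]
    - [-1,0,0,0,0,0,0]
    - [-1,0,0,0,0,0,0]
    - [-1,0,0,0,0,0,0]
    - [-1,0,0,0,0,0,0]

```text
time: 7.58
ee_pos: [0.5353, -0.1254, 0.0892]
tcp_rot: [-180.0, -0.0, 90.0]
wrist_force: [0.4, -1.2, -0.7]
opening: 0.0851
```

```bash
cat >> h.py <<'E'
def look(f,crop=(220,150,380,310)):
    s=cam("side"); im=s["color"][crop[1]:crop[3],crop[0]:crop[2]]
    im=(255*(im/255.)**.6).astype(np.uint8)[:,:,::-1]
    cv2.imwrite("pics/"+f,cv2.resize(im,None,fx=2,fy=2,interpolation=cv2.INTER_CUBIC)); return s
def pinrows(s,h):
    """side view: lowest dark row of sleeve on the pin; predicted rows for underside z = 8 mm and for misfit"""
    g=np.array([.5355,-.126]); v=s["origin"][:2]-g; e=g+v/np.linalg.norm(v)*.023
    P=[proj(s,[*e,z]) for z in (.008,(105-h*1000)/1000*.5+.025 if 0 else {.09:.033,.075:.040,.06:.048}[h])]
    u=int(round(P[0][0])); col=s["color"][:,u-2:u+3].max(2).mean(1)
    print("u",u,"pred home/misfit rows",P[0][1].round(1),P[1][1].round(1)); r=range(int(P[1][1])-14,int(P[0][1])+8)
    print([(i,int(col[i])) for i in r])
E
python3 - <<'E'
from h import *
s=look("p2.png"); pinrows(s,.09); print(bot.get_obs()["wrist_force"])
E
```

```text
u 291 pred home/misfit rows 277.3 270.4
[(256, 22), (257, 23), (258, 23), (259, 23), (260, 23), (261, 23), (262, 22), (263, 23), (264, 23), (265, 23), (266, 23), (267, 23), (268, 22), (269, 22), (270, 25), (271, 48), (272, 83), (273, 83), (274, 82), (275, 81), (276, 68), (277, 37), (278, 36), (279, 37), (280, 38), (281, 37), (282, 37), (283, 39), (284, 41)]
[ 0.40613877 -0.7687134   0.59254277]
```

View pics/p2.png

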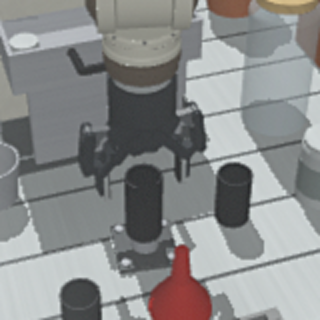

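Emit:
arm_command:
  increments:
    - [1,0,0,0,0,0,0]
    - [1,0,0,0,0,0,0]
    - [1,0,0,0,0,0,0]
    - [1,0,0,0,0,0,0]
    - [1,0,0,0,0,0,0]
    - [1,0,0,-2,0,0,0]
    - [1,0,0,-4,0,0,0]
    - [1,0,0,-5,0,0,0]
    - [1,0,0,-5,0,0,0]
    - [1,0,0,-4.5,0,0,0]
  grip_force: 30

```text
time: 8.88
ee_pos: [0.5353, -0.1254, 0.2959]
tcp_rot: [180.0, 0.0, 90.0]
wrist_force: [0.8, -1.2, -1.1]
opening: 0.0449
```

Emit:
arm_command:
  increments:
    - [1,5,0,0,0,0,0]
    - [1,5,0,0,0,0,0]
    - [1,5,0,0,0,0,0]
    - [1,5,0,0,0,0,0]
    - [1,4.5,0,0,0,0,0]
    - [1,0,0,0,0,0,0]
    - [1,0,0,3,0,0,0]
    - [1,0,0,3,0,0,0]

```text
time: 9.88
ee_pos: [0.5357, 0.119, 0.2334]
tcp_rot: [180.0, 0.0, 90.0]
wrist_force: [0.1, -0.1, -0.9]
opening: 0.0453
```

Emit:
arm_command:
  increments:
    - [1,0,0,1.8,0,0,0]
    - [1,0,0,1,0,0,0]
    - [1,0,0,0.2,0,0,0]

```text
time: 10.25
ee_pos: [0.5354, 0.1191, 0.204]
tcp_rot: [-180.0, 0.0, 89.9]
wrist_force: [-0.3, -0.5, -0.3]
opening: 0.0452
```

Emit:
arm_command:
  increments:
    - [-0.6,0,0,0,0,0,0]
    - [-0.6,0,0,0,0,0,0]
    - [-0.6,0,0,0,0,0,0]
    - [-0.6,0,0,0,0,0,0]
    - [-0.6,0,0,-4,0,0,0]
    - [-1,0,0,-5,0,0,0]
    - [-1,-6,0,0,0,0,0]
    - [-1,-6,0,0,0,0,0]
    - [-1,-6,4,0,0,0,0]
    - [-1,-4.7,4,0,0,0,0]

```text
time: 11.5
ee_pos: [0.6104, -0.1014, 0.2954]
tcp_rot: [179.9, 0.0, 90.0]
wrist_force: [0.1, 0.2, 0.4]
opening: 0.0854
```

Emit:
arm_command:
  increments:
    - [-1,-0.6,4.7,0,0,0,0]
    - [-1,0,0,5,0,0,0]
    - [-1,0,0,5,0,0,0]
    - [-1,0,0,5,0,0,0]
    - [-1,0,0,5,0,0,0]
    - [-1,0,0,3.4,0,0,0]
    - [-1,0,0,1.6,0,0,0]

```text
time: 12.38
ee_pos: [0.656, -0.1053, 0.042]
tcp_rot: [-179.8, -0.0, 90.0]
wrist_force: [-0.4, -0.2, 0.3]
opening: 0.0851
```

Emit:
arm_command:
  increments:
    - [0,0,0,0,0,0,0]
    - [1,0,0,0,0,0,0]
    - [1,0,0,0,0,0,0]
    - [1,0,0,0,0,0,0]
    - [1,0,0,0,0,0,0]
    - [1,0,0,0,0,0,0]
  grip_force: 25

```text
time: 13.12
ee_pos: [0.6581, -0.1056, 0.0465]
tcp_rot: [179.8, 0.0, 90.0]
wrist_force: [0.1, 1.0, 7.1]
opening: 0.045
```

Emit:
arm_command:
  increments:
    - [1,0,0,-2,0,0,0]
    - [1,0,0,-4,0,0,0]
    - [1,0,0,-4,0,0,0]
    - [1,-0.6,-4,0,0,0,0]
    - [1,-0.6,-4,0,0,0,0]
    - [1,-0.6,-4.2,0,0,0,0]
    - [1,0,0,1,0,0,0]
    - [1,0,0,1,0,0,0]
    - [1,0,0,0,0,0,0]

```text
time: 14.25
ee_pos: [0.5352, -0.1232, 0.1234]
tcp_rot: [-179.9, -0.0, 90.0]
wrist_force: [-0.2, 0.0, -0.8]
opening: 0.045
```

Run:
```python
from h import *
s=look("p3.png")
# dark run / pin columns around
for r in range(228,262,3):
    row=s["color"][r,270:315].max(1); print(r,row.tolist())
```

```text
228 [44, 49, 57, 67, 85, 43, 24, 24, 26, 30, 56, 82, 43, 21, 17, 20, 20, 20, 21, 22, 20, 20, 21, 22, 23, 21, 20, 21, 20, 22, 32, 27, 65, 87, 60, 29, 38, 86, 90, 89, 87, 88, 86, 88, 88]
231 [85, 86, 85, 87, 88, 48, 24, 25, 24, 35, 82, 90, 49, 34, 24, 21, 21, 22, 22, 21, 21, 21, 21, 23, 20, 20, 21, 22, 26, 22, 19, 22, 65, 86, 50, 33, 68, 89, 90, 91, 91, 91, 85, 85, 84]
234 [87, 85, 88, 86, 87, 67, 33, 24, 25, 34, 76, 90, 50, 22, 17, 21, 24, 34, 38, 39, 35, 25, 21, 21, 23, 23, 23, 20, 22, 21, 20, 24, 61, 80, 63, 49, 40, 38, 40, 44, 51, 62, 76, 87, 89]
237 [85, 87, 86, 86, 86, 89, 88, 49, 29, 36, 75, 89, 61, 28, 19, 21, 21, 22, 21, 22, 22, 22, 21, 22, 22, 22, 23, 22, 22, 20, 21, 47, 84, 90, 90, 90, 89, 88, 87, 88, 90, 90, 88, 89, 89]
240 [87, 84, 84, 83, 82, 71, 59, 54, 41, 38, 48, 50, 26, 19, 21, 21, 21, 22, 22, 22, 23, 22, 21, 23, 22, 22, 22, 23, 22, 20, 22, 62, 88, 90, 89, 88, 89, 88, 88, 87, 88, 89, 89, 88, 90]
243 [59, 64, 83, 88, 88, 87, 88, 88, 89, 88, 92, 90, 40, 19, 20, 23, 21, 23, 24, 22, 22, 22, 22, 23, 23, 22, 22, 23, 22, 19, 22, 63, 86, 88, 89, 90, 89, 88, 90, 90, 88, 88, 90
[... 426 characters left out ...]
0, 90, 49, 23, 20, 22, 24, 23, 23, 25, 23, 24, 25, 22, 23, 24, 24, 22, 22, 19, 28, 82, 91, 90, 90, 90, 89, 88, 89, 89, 90, 89, 89, 89, 91]
255 [88, 90, 88, 90, 90, 88, 88, 89, 90, 89, 90, 90, 91, 76, 42, 24, 21, 22, 23, 24, 24, 23, 24, 23, 23, 24, 21, 20, 25, 53, 86, 91, 89, 88, 90, 89, 89, 88, 89, 88, 89, 88, 89, 88, 89]
258 [89, 89, 89, 90, 90, 91, 90, 89, 90, 91, 89, 90, 89, 90, 92, 71, 66, 69, 63, 64, 56, 46, 54, 56, 66, 80, 80, 75, 68, 79, 87, 88, 86, 87, 87, 89, 90, 89, 90, 90, 90, 87, 86, 86, 84]
261 [90, 90, 90, 89, 90, 92, 92, 85, 86, 90, 85, 83, 85, 87, 83, 69, 66, 71, 73, 77, 78, 80, 80, 82, 80, 79, 77, 71, 67, 102, 156, 170, 162, 98, 72, 70, 65, 59, 40, 40, 41, 57, 124, 148, 174]
```

Emit:
arm_command:
  increments:
    - [1,0,0,0.4,0,0,0]
    - [1,0,0,0.4,0,0,0]
    - [1,0,0,0.4,0,0,0]
    - [1,0,0,0.4,0,0,0]
    - [1,0,0,0.4,0,0,0]
    - [1,0,0,0.4,0,0,0]
    - [1,0,0,0.4,0,0,0]

```text
time: 15.18
ee_pos: [0.535, -0.1234, 0.096]
tcp_rot: [180.0, -0.0, 90.0]
wrist_force: [0.4, 0.0, -0.2]
opening: 0.0449
```

Emit:
arm_command:
  increments:
    - [1,0,0,0.4,0,0,0]
    - [1,0,0,0.3,0,0,0]
    - [1,0,0,0.2,0,0,0]
    - [1,0,0,0.2,0,0,0]

```text
time: 15.68
ee_pos: [0.5351, -0.1234, 0.0852]
tcp_rot: [180.0, 0.0, 90.0]
wrist_force: [-0.2, 0.2, -1.6]
opening: 0.0453
```

Emit:
arm_command:
  increments:
    - [1,0,0,0.2,0,0,0]
    - [1,0,0,0.2,0,0,0]
    - [1,0,0,0.2,0,0,0]

```text
time: 16.05
ee_pos: [0.535, -0.1234, 0.0792]
tcp_rot: [180.0, 0.0, 90.0]
wrist_force: [0.4, -0.4, -0.4]
opening: 0.0449
```

Emit:
arm_command:
  increments:
    - [1,0,0,0.3,0,0,0]
    - [1,0,0,0.3,0,0,0]
    - [1,0,0,0.4,0,0,0]
    - [1,0,0,0.4,0,0,0]
    - [1,0,0,0.4,0,0,0]
    - [1,0,0,0.2,0,0,0]

```text
time: 16.8
ee_pos: [0.535, -0.1234, 0.0589]
tcp_rot: [-180.0, -0.0, 90.0]
wrist_force: [0.2, -0.1, -0.2]
opening: 0.0449
```

Emit:
arm_command:
  increments:
    - [1,0,0,0.2,0,0,0]
    - [-1,0,0,0,0,0,0]
    - [-1,0,0,0,0,0,0]
    - [-1,0,0,0,0,0,0]
    - [-1,0,0,0,0,0,0]
    - [-1,0,0,0.4,0,0,0]
    - [-1,0,0,0,0,0,0]

```text
time: 17.68
ee_pos: [0.5347, -0.1234, 0.0528]
tcp_rot: [-180.0, -0.0, 90.0]
wrist_force: [0.0, -0.2, 0.5]
opening: 0.0856
```

Run:
```python
from h import *
s=look("p3.png"); pinrows(s,.075); print(bot.get_obs()["ee_pos"])
```

```text
u 291 pred home/misfit rows 277.3 268.4
[(254, 165), (255, 137), (256, 32), (257, 16), (258, 22), (259, 22), (260, 23), (261, 23), (262, 22), (263, 23), (264, 23), (265, 23), (266, 24), (267, 23), (268, 23), (269, 23), (270, 23), (271, 23), (272, 23), (273, 23), (274, 23), (275, 23), (276, 23), (277, 24), (278, 32), (279, 37), (280, 38), (281, 37), (282, 36), (283, 38), (284, 40)]
[ 0.53484306 -0.12339228  0.05300313]
```

View pics/p3.png

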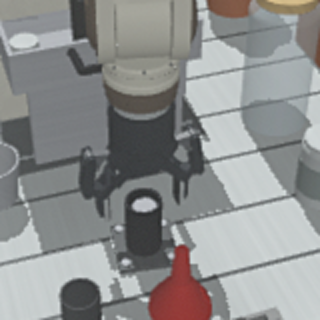

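Emit:
arm_command:
  increments:
    - [1,0,0,0,0,0,0]
    - [1,0,0,0,0,0,0]
    - [1,0,0,0,0,0,0]
    - [1,0,0,0,0,0,0]
    - [1,0,0,0,0,0,0]
    - [1,0,0,-3,0,0,0]
    - [1,0,0,-4,0,0,0]
    - [1,0,0,-5,0,0,0]
    - [1,0,0,-4,0,0,0]
    - [1,0,0,0,0,0,0]
  grip_force: 30

```text
time: 18.98
ee_pos: [0.5362, -0.1237, 0.2164]
tcp_rot: [179.7, 0.1, 90.0]
wrist_force: [0.1, -0.4, -1.1]
opening: 0.0449
```

Emit:
arm_command:
  increments:
    - [1,-5,0,0,0,0,0]
    - [1,-5,0,0,0,0,0]
    - [1,-5,0,0,0,0,0]
    - [1,-5,0,0,0,0,0]
    - [1,-5.8,0,0,0,0,0]
    - [1,0,0,0,0,0,0]
    - [1,0,0,4,0,0,0]
    - [1,0,0,4,0,0,0]
    - [1,0,0,4,0,0,0]
    - [1,0,0,2.5,0,0,0]

```text
time: 20.23
ee_pos: [0.5338, -0.3797, 0.0648]
tcp_rot: [-179.8, -0.1, 90.0]
wrist_force: [0.8, -0.2, -0.6]
opening: 0.045
```

Emit:
arm_command:
  increments:
    - [1,0,0,0.8,0,0,0]
    - [1,0,0,0.3,0,0,0]
    - [1,0,0,0,0,0,0]
    - [-1,0,0,0,0,0,0]
    - [-1,0,0,0,0,0,0]
    - [-1,0,0,0,0,0,0]
    - [-1,0,0,0,0,0,0]
    - [-1,0,0,-5,0,0,0]
    - [-1,0,0,-5,0,0,0]
    - [-1,0,0,-5,0,0,0]

```text
time: 21.48
ee_pos: [0.5347, -0.3813, 0.2089]
tcp_rot: [180.0, 0.0, 90.0]
wrist_force: [1.2, -0.6, -0.1]
opening: 0.0852
```

Run:
```python
from h import *
print(bot.get_obs()["ee_pos"])
s=look("p4.png",(150,130,500,410))
m=(s["color"].max(2)<40).astype(np.uint8)
for r in(280,290,300,306,312,318,322,326): 
    c=np.where(m[r,225:300])[0]+225; print(r,c.min() if len(c) else 0,c.max() if len(c) else 0)
print(proj(s,[.431,-.2195,0]),proj(s,[.431,-.2195,.06]))
```

```text
[ 0.53473097 -0.38131426  0.20892399]
280 260 299
290 261 278
300 263 279
306 0 0
312 0 0
318 0 0
322 0 0
326 0 0
[260.0664831  311.86672666] [258.60746816 294.83053371]
```

View pics/p4.png

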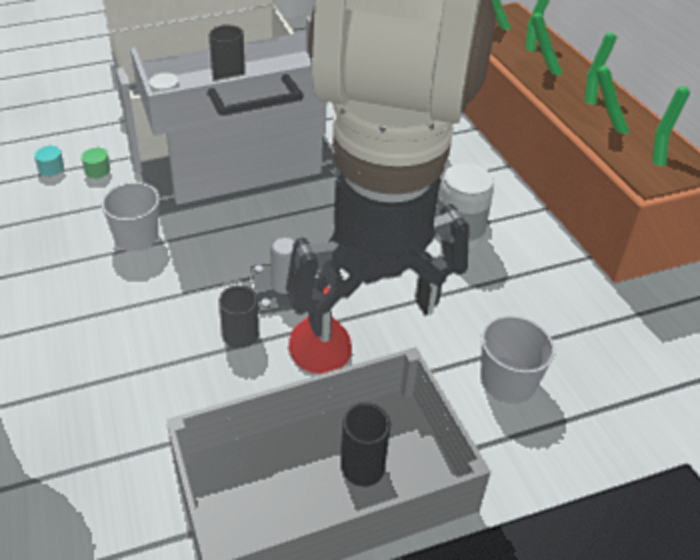

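Run:
```python
from h import *
s,t=cam("side"),cam("top")
p=plane(s,269.5,275.5,.06); print(p)
q=proj(t,p); u,v=q.astype(int); print(q)
m=(t["color"].max(2)<60).astype(np.uint8)
k,l,st,ce=cv2.connectedComponentsWithStats(m)
for i in range(1,k):
    if 40<st[i,4]<900 and abs(ce[i]-q).max()<35: print(st[i],ce[i])
a=np.linspace(0,6.28,60)
for c,n in((s,"s"),(t,"t")):
    Q=np.array([proj(c,[p[0]+.023*np.cos(i),p[1]+.023*np.sin(i),z]) for i in a for z in(0,.06)]); print(n,Q.min(0),Q.max(0))
ms=(s["color"].max(2)<45)[265:310,255:283]; ys,xs=np.where(ms); print("side blob",xs.min()+255,xs.max()+255,ys.min()+265,ys.max()+265)
```

```text
[ 0.4688771  -0.17210895  0.06      ]
[359.42927523 240.04306094]
[329 202  24  28 237] [343.01265823 216.53586498]
[323 207  13  21  53] [327.98113208 214.43396226]
[351 234  20  17 176] [361.5625     242.36931818]
s [259.57235871 268.18161164] [280.00580464 300.13384694]
t [347.00927067 231.11333786] [368.36835299 248.99163668]
side blob 260 282 269 304
```

Emit:
arm_command:
  increments:
    - [-1,5.1,-1.8,0,0,0,0]
    - [-1,5.1,-1.8,0,0,0,0]
    - [-1,5.1,-1.8,0,0,0,0]
    - [-0.8,5.0,-1.7,0,0,0,0]
    - [-0.8,0,0,5,0,0,0]
    - [-0.8,0,0,5,0,0,0]
    - [-0.8,0,0,0,0,0,0]

```text
time: 22.5
ee_pos: [0.4613, -0.1772, 0.1031]
tcp_rot: [-179.6, -0.2, 90.0]
wrist_force: [-0.9, 0.4, 0.8]
opening: 0.0769
```

Run:
```python
from h import *
print(bot.get_obs()["ee_pos"]); look("p5.png",(210,190,370,330))
```

```text
[ 0.46129778 -0.17723583  0.10313646]
```

View pics/p5.png

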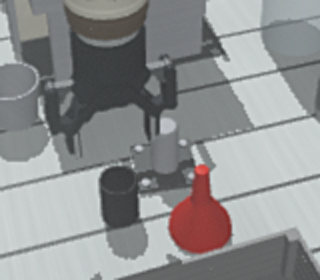

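Emit:
arm_command:
  increments:
    - [-0.8,0,0.2,3,0,0,0]
    - [-0.8,0,0,3,0,0,0]
    - [-0.8,0,0,1.2,0,0,0]
    - [-0.8,0,0,0,0,0,0]

```text
time: 23.05
ee_pos: [0.4664, -0.1787, 0.0363]
tcp_rot: [180.0, 0.0, 90.0]
wrist_force: [0.5, 0.5, 0.1]
opening: 0.0771
```

Emit:
arm_command:
  increments:
    - [0,0,0,0,0,0,0]
    - [1,0,0,0,0,0,0]
    - [1,0,0,0,0,0,0]
    - [1,0,0,0,0,0,0]
    - [1,0,0,0,0,0,0]
    - [1,0,0,0,0,0,0]
  grip_force: 25

```text
time: 23.8
ee_pos: [0.4668, -0.1788, 0.0369]
tcp_rot: [179.9, 0.1, 90.0]
wrist_force: [-1.2, 0.0, 5.7]
opening: 0.0455
```

Emit:
arm_command:
  increments:
    - [1,0,0,-2,0,0,0]
    - [1,0,0,-4,0,0,0]
    - [1,0,0,-3,0,0,0]
    - [1,2.7,3.4,0,0,0,0]
    - [1,2.7,3.4,0,0,0,0]
    - [1,0,0,0,0,0,0]
    - [1,0,0,1,0,0,0]
    - [1,0,0,0,0,0,0]

```text
time: 24.8
ee_pos: [0.533, -0.1248, 0.1143]
tcp_rot: [-179.9, -0.0, 89.9]
wrist_force: [0.3, -0.0, -0.8]
opening: 0.0455
```

Run:
```python
from h import *
s=look("p6.png",(210,190,370,330)); print(bot.get_obs()["ee_pos"])
g=s["color"].max(2)
for r in range(240,275,3): print(r,g[r,272:312].tolist())
```

```text
[ 0.53317614 -0.12491976  0.11485526]
240 [84, 84, 84, 70, 36, 22, 27, 68, 87, 62, 28, 19, 21, 22, 20, 24, 23, 24, 22, 23, 24, 22, 23, 23, 21, 23, 21, 23, 62, 86, 91, 88, 87, 87, 88, 90, 88, 87, 89, 88]
243 [82, 87, 88, 89, 89, 89, 88, 80, 85, 52, 23, 21, 22, 23, 22, 22, 22, 23, 22, 24, 23, 22, 23, 22, 22, 23, 20, 22, 63, 87, 88, 88, 88, 89, 88, 88, 88, 89, 88, 88]
246 [85, 85, 87, 88, 86, 86, 87, 90, 91, 41, 18, 20, 22, 24, 23, 22, 23, 23, 23, 22, 23, 23, 23, 22, 22, 22, 20, 23, 63, 89, 90, 88, 87, 88, 88, 89, 87, 88, 89, 88]
249 [86, 86, 87, 88, 87, 88, 87, 89, 91, 48, 23, 21, 24, 23, 24, 22, 22, 22, 23, 23, 23, 23, 23, 24, 24, 23, 21, 23, 63, 87, 90, 89, 87, 88, 87, 87, 87, 88, 87, 89]
252 [89, 88, 86, 85, 88, 88, 87, 89, 90, 57, 27, 21, 24, 24, 22, 24, 23, 25, 24, 24, 24, 23, 24, 24, 23, 22, 19, 22, 68, 87, 88, 89, 89, 89, 88, 88, 89, 88, 88, 89]
255 [88, 89, 88, 88, 87, 89, 89, 88, 90, 90, 64, 37, 23, 21, 21, 23, 25, 24, 23, 22, 24, 23, 24, 22, 21, 25, 38, 77, 91, 90, 87, 87, 89, 89, 88, 89, 88, 87, 88, 89]
258 [88, 89, 90, 90, 90, 88, 91, 89, 89, 89, 89, 90, 91, 72, 65, 59, 52,
[... 243 characters left out ...]
8, 40, 39, 42, 56]
264 [89, 92, 89, 62, 68, 108, 160, 173, 164, 109, 77, 72, 73, 65, 65, 70, 74, 77, 80, 80, 79, 80, 80, 78, 75, 73, 65, 65, 66, 67, 66, 67, 68, 114, 176, 182, 126, 90, 85, 83]
267 [93, 90, 88, 89, 69, 72, 70, 71, 72, 70, 73, 73, 72, 63, 65, 70, 74, 78, 79, 81, 80, 81, 78, 79, 76, 72, 65, 65, 69, 72, 70, 69, 66, 65, 110, 172, 181, 176, 109, 85]
270 [46, 61, 71, 125, 103, 80, 73, 70, 73, 72, 72, 73, 73, 67, 65, 71, 75, 79, 80, 81, 80, 81, 78, 78, 76, 73, 65, 64, 65, 45, 37, 37, 37, 30, 32, 97, 173, 184, 181, 129]
273 [113, 88, 88, 97, 163, 90, 69, 72, 73, 74, 74, 74, 74, 74, 67, 73, 77, 79, 80, 80, 81, 81, 78, 79, 77, 72, 59, 40, 36, 36, 37, 42, 43, 42, 40, 47, 83, 80, 78, 80]
```

Emit:
arm_command:
  increments:
    - [1,0,0.25,0,0,0,0]
    - [1,0,0,0.4,0,0,0]
    - [1,0,0,0.4,0,0,0]
    - [1,0,0,0.4,0,0,0]
    - [1,0,0,0.4,0,0,0]
    - [1,0,0,0.4,0,0,0]

```text
time: 25.6
ee_pos: [0.5365, -0.1244, 0.0949]
tcp_rot: [-180.0, -0.0, 90.0]
wrist_force: [0.1, -0.4, -0.8]
opening: 0.0455
```

Emit:
arm_command:
  increments:
    - [1,0,0,0.3,0,0,0]
    - [1,0,0,0.3,0,0,0]
    - [1,0,0,0.2,0,0,0]
    - [1,0,0,0.2,0,0,0]

```text
time: 26.1
ee_pos: [0.5366, -0.1245, 0.0852]
tcp_rot: [180.0, 0.0, 90.0]
wrist_force: [-0.3, 0.3, -1.1]
opening: 0.0453
```

Emit:
arm_command:
  increments:
    - [1,0,0,0.2,0,0,0]
    - [1,0,0,0.2,0,0,0]

```text
time: 26.35
ee_pos: [0.5365, -0.1244, 0.0812]
tcp_rot: [180.0, 0.0, 90.0]
wrist_force: [-0.1, -0.2, -0.6]
opening: 0.0459
```

Emit:
arm_command:
  increments:
    - [1,0,0,0.2,0,0,0]
    - [1,0,0,0.2,0,0,0]
    - [1,0,0,0.2,0,0,0]

```text
time: 26.72
ee_pos: [0.5365, -0.1244, 0.0751]
tcp_rot: [-180.0, -0.0, 90.0]
wrist_force: [0.3, 0.7, -0.9]
opening: 0.0459
```

Emit:
arm_command:
  increments:
    - [1,0,0,0.4,0,0,0]
    - [1,0,0,0.4,0,0,0]
    - [1,0,0,0.4,0,0,0]
    - [1,0,0,0.4,0,0,0]
    - [1,0,0,0.4,0,0,0]
    - [1,0,0,0.4,0,0,0]
    - [1,0,0,0.2,0,0,0]

```text
time: 27.6
ee_pos: [0.5364, -0.1244, 0.049]
tcp_rot: [-180.0, -0.0, 90.0]
wrist_force: [0.0, -0.3, -0.2]
opening: 0.0456
```

Emit:
arm_command:
  increments:
    - [1,0,0,0.2,0,0,0]
    - [-1,0,0,0,0,0,0]
    - [-1,0,0,0,0,0,0]
    - [-1,0,0,0,0,0,0]
    - [-1,0,0,0,0,0,0]
    - [-1,0,0,0.4,0,0,0]
    - [-1,0,0,0,0,0,0]

```text
time: 28.48
ee_pos: [0.5363, -0.1244, 0.0428]
tcp_rot: [-180.0, -0.0, 90.0]
wrist_force: [0.3, -0.1, 0.2]
opening: 0.0852
```

Run:
```python
from h import *
s=look("p7.png"); pinrows(s,.06); print(bot.get_obs()["ee_pos"])
```

```text
u 291 pred home/misfit rows 277.3 266.1
[(252, 160), (253, 159), (254, 162), (255, 162), (256, 138), (257, 92), (258, 83), (259, 73), (260, 41), (261, 22), (262, 22), (263, 23), (264, 23), (265, 23), (266, 23), (267, 23), (268, 24), (269, 23), (270, 24), (271, 23), (272, 24), (273, 24), (274, 24), (275, 24), (276, 24), (277, 26), (278, 36), (279, 37), (280, 37), (281, 37), (282, 37), (283, 39), (284, 40)]
[ 0.53633999 -0.12438853  0.04296493]
```

Emit:
arm_command:
  increments:
    - [1,0,0,0,0,0,0]
    - [1,0,0,0,0,0,0]
    - [1,0,0,0,0,0,0]
    - [1,0,0,0,0,0,0]
    - [1,0,0,0,0,0,0]
    - [1,0,0,-3,0,0,0]
    - [1,0,0,-4,0,0,0]
    - [1,0,0,-5,0,0,0]
    - [1,0,0,-4,0,0,0]
    - [1,0,0,0,0,0,0]
  grip_force: 30

```text
time: 29.78
ee_pos: [0.5377, -0.1247, 0.2064]
tcp_rot: [179.7, 0.1, 90.0]
wrist_force: [-0.4, -0.8, -0.7]
opening: 0.0455
```

Emit:
arm_command:
  increments:
    - [1,-5.2,-2,0,0,0,0]
    - [1,-5.2,-2,0,0,0,0]
    - [1,-5.2,-2,0,0,0,0]
    - [1,-5.2,-2,0,0,0,0]
    - [1,-5.4,-2.1,0,0,0,0]
    - [1,0,0,0,0,0,0]
    - [1,0,0,4,0,0,0]
    - [1,0,0,4,0,0,0]
    - [1,0,0,4,0,0,0]
    - [1,0,0,2.5,0,0,0]

```text
time: 31.02
ee_pos: [0.4346, -0.3846, 0.0548]
tcp_rot: [-179.8, -0.2, 90.0]
wrist_force: [0.1, -0.1, -0.4]
opening: 0.0452
```

Emit:
arm_command:
  increments:
    - [1,0,0,0.8,0,0,0]
    - [1,0,0,0.3,0,0,0]
    - [1,0,0,0,0,0,0]
    - [-1,0,0,0,0,0,0]
    - [-1,0,0,0,0,0,0]
    - [-1,0,0,0,0,0,0]
    - [-1,0,0,0,0,0,0]
    - [-1,0,0,-6,0,0,0]
    - [-1,0,0,-6,0,0,0]
    - [-1,0,0,-6,0,0,0]

```text
time: 32.28
ee_pos: [0.4352, -0.3862, 0.2293]
tcp_rot: [180.0, 0.0, 90.0]
wrist_force: [1.2, -1.0, -0.7]
opening: 0.0852
```

Emit:
arm_command:
  increments:
    - [-1,0,0,-4,0,0,10]
    - [-1,0,0,0,0,0,10]
    - [-1,0,0,0,0,0,10]
    - [-1,0,0,0,0,0,10]
    - [-1,0,0,0,0,0,10]
    - [-1,0,0,0,0,0,10]
    - [-1,0,0,0,0,0,10]
    - [-1,0,0,0,0,0,10]
    - [-1,0,0,0,0,0,10]
    - [-1,0,0,0,0,0,0]

```text
time: 33.52
ee_pos: [0.4354, -0.3864, 0.2673]
tcp_rot: [-180.0, 0.0, 0.0]
wrist_force: [0.0, -0.3, 1.0]
opening: 0.0852
```

Run:
```python
from h import *
s,t=cam("side"),cam("top"); save(t,"t8.png",(90,120,520,340),1.8)
im=cv2.imread("pics/t8.png"); im=(255*(im/255.)**.65).astype(np.uint8); cv2.imwrite("pics/t8.png",im); print(im.shape)
print(bot.get_obs()["ee_pos"],bot.get_obs()["tcp_rot"])
```

```text
(396, 774, 3)
[ 0.43539989 -0.38640209  0.26728221] [1.79999236e+02 4.77478462e-04 2.05795312e-01]
```

View pics/t8.png

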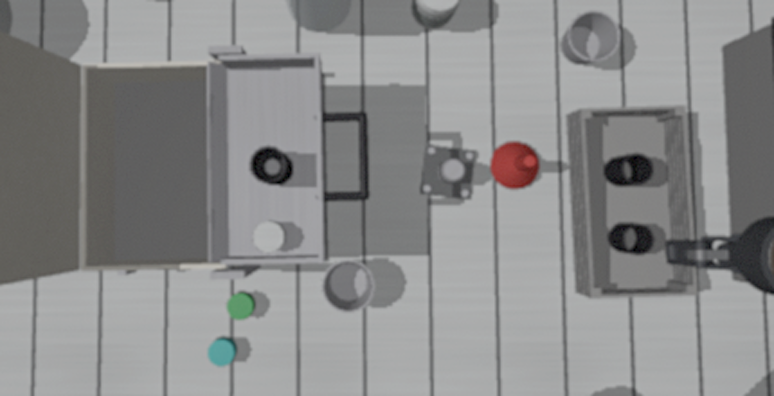

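Emit:
arm_command:
  increments:
    - [0,1.4,-4.8,0,0,0,0]
    - [0,1.4,-4.8,0,0,0,0]
    - [0,1.4,-4.8,0,0,0,0]
    - [0,1.4,-4.8,0,0,0,0]
    - [0,1.4,-4.8,0,0,0,0]
    - [0,1.4,-4.8,0,0,0,0]
    - [0,1.4,-4.8,0,0,0,0]
    - [0,1.3,-5.1,0,0,0,0]
    - [0,0,0,4,0,0,0]
    - [0,0,0,0,0,0,0]

```text
time: 34.88
ee_pos: [0.5453, 0.0005, 0.2246]
tcp_rot: [-180.0, 0.3, 0.2]
wrist_force: [-0.2, -0.2, 0.6]
opening: 0.0428
```

Run:
```python
from h import *
t=cam("top"); print(plane(t,290.6,206.7,.195)); print(bot.get_obs()["ee_pos"])
look("p9.png",(210,110,370,250))
```

```text
[0.54666468 0.00577112 0.195     ]
[ 5.45871817e-01 -4.48175809e-05  2.26827664e-01]
```

View pics/p9.png

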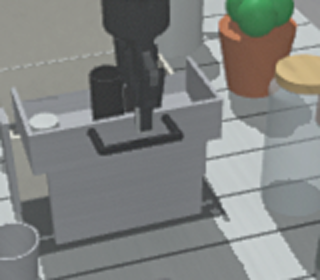

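Emit:
arm_command:
  increments:
    - [0,0,-0.3,2.5,0,0,0]
    - [0,0,0,2.4,0,0,0]
    - [0,0,0,0,0,0,0]
    - [1,0,0,0,0,0,0]
    - [1,0,0,0,0,0,0]
    - [1,0,0,0,0,0,0]
    - [1,0,0,0,0,0,0]
  grip_force: 50

```text
time: 35.85
ee_pos: [0.5472, 0.0012, 0.1802]
tcp_rot: [-179.9, -0.2, 0.2]
wrist_force: [-0.3, -1.7, 6.0]
opening: 0.0102
```

Run:
```python
import numpy as np
th=np.linspace(0,1.98,19)
y=-18*np.cos(th)+5.5*np.sin(th); z=18*np.sin(th)+5.5*np.cos(th)
print([[1,0,round(-a,2),round(-b,2),0,0,0] for a,b in zip(np.diff(y),np.diff(z))])
```

```text
[[1, 0, np.float64(-0.71), np.float64(-1.94), 0, 0, 0], [1, 0, np.float64(-0.92), np.float64(-1.85), 0, 0, 0], [1, 0, np.float64(-1.12), np.float64(-1.74), 0, 0, 0], [1, 0, np.float64(-1.3), np.float64(-1.61), 0, 0, 0], [1, 0, np.float64(-1.47), np.float64(-1.45), 0, 0, 0], [1, 0, np.float64(-1.62), np.float64(-1.28), 0, 0, 0], [1, 0, np.float64(-1.75), np.float64(-1.1), 0, 0, 0], [1, 0, np.float64(-1.86), np.float64(-0.9), 0, 0, 0], [1, 0, np.float64(-1.95), np.float64(-0.69), 0, 0, 0], [1, 0, np.float64(-2.02), np.float64(-0.47), 0, 0, 0], [1, 0, np.float64(-2.05), np.float64(-0.25), 0, 0, 0], [1, 0, np.float64(-2.07), np.float64(-0.02), 0, 0, 0], [1, 0, np.float64(-2.06), np.float64(0.21), 0, 0, 0], [1, 0, np.float64(-2.02), np.float64(0.43), 0, 0, 0], [1, 0, np.float64(-1.96), np.float64(0.65), 0, 0, 0], [1, 0, np.float64(-1.88), np.float64(0.86), 0, 0, 0], [1, 0, np.float64(-1.77), np.float64(1.07), 0, 0, 0], [1, 0, np.float64(-1.65), np.float64(1.25), 0, 0, 0]]
```

Emit:
arm_command:
  increments:
    - [1,0,-0.7,-1.9,0,0,0]
    - [1,0,-0.9,-1.85,0,0,0]
    - [1,0,-1.1,-1.75,0,0,0]
    - [1,0,-1.3,-1.6,0,0,0]
  grip_force: 60

```text
time: 36.35
ee_pos: [0.5458, 0.0323, 0.2437]
tcp_rot: [-177.9, 0.5, 2.3]
wrist_force: [11.4, 71.0, -60.3]
opening: 0.0094
```

Emit:
arm_command:
  increments:
    - [1,0,0,0,0,0,0]

```text
time: 36.48
ee_pos: [0.5459, 0.0322, 0.2434]
tcp_rot: [-177.9, 0.5, 2.3]
wrist_force: [8.9, 55.2, -48.0]
opening: 0.0094
```

Run:
```python
from h import *
look("p10.png",(190,90,390,260)); o=bot.get_obs(); print(o["ee_pos"],o["wrist_force"],o["tcp_rot"],o["opening"])
```

```text
[0.54588673 0.0318442  0.24286491] [  9.7651831   55.07279953 -47.32883923] [-177.977096      0.56529819    2.31637547] 0.009711021869839506
```

View pics/p10.png

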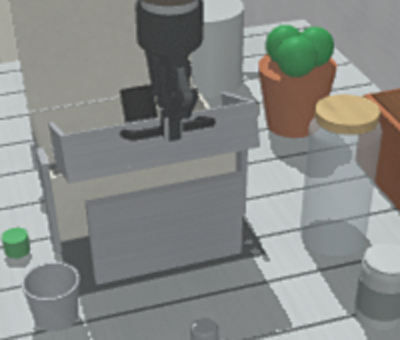

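Emit:
arm_command:
  increments:
    - [1,0,-0.15,0.1,0,0,0]
    - [1,0,0,0,0,0,0]
  grip_force: 20

```text
time: 36.78
ee_pos: [0.5459, 0.0314, 0.2422]
tcp_rot: [-178.1, 0.5, 2.3]
wrist_force: [8.7, 50.9, -42.8]
opening: 0.0097
```

Emit:
arm_command:
  increments:
    - [1,0,-0.4,0.3,0,0,0]
    - [1,0,0,0,0,0,0]

```text
time: 37.02
ee_pos: [0.546, 0.0309, 0.2412]
tcp_rot: [-178.3, 0.4, 2.4]
wrist_force: [5.5, 35.1, -30.7]
opening: 0.0094
```

Run:
```python
from h import *
o=bot.get_obs(); print({k:np.round(v,3) for k,v in o.items()})
```

```text
{'time': np.float64(37.025), 'q': array([  2.341,   5.145,  11.351,  96.575,   1.721, 179.969]), 'qd': array([-0.055, -0.046,  0.074, -0.003,  0.218,  0.094]), 'joint_efforts': array([-18.873, -69.343,  59.29 ,   3.32 ,  -9.234,  -0.343]), 'ee_pos': array([0.546, 0.031, 0.241]), 'tcp_rot': array([-178.279,    0.369,    2.373]), 'wrist_force': array([  5.463,  35.101, -30.738]), 'torque': array([ 6.72 , -1.318, -0.486]), 'opening': np.float64(0.009)}
```

Emit:
arm_command:
  increments:
    - [1,0,0,0,0,0,-2.5]
    - [1,0,0,0,0,0,-2.5]
    - [1,0,0,0,0,0,0]

```text
time: 37.4
ee_pos: [0.5461, 0.0309, 0.2413]
tcp_rot: [-178.2, 0.2, 7.3]
wrist_force: [6.3, 36.2, -31.0]
opening: 0.0093
```

Emit:
arm_command:
  increments:
    - [1,0,-0.5,0.5,0,0,0]
    - [1,0,-0.3,0.4,0,0,0]
    - [1,0,0,0,0,0,0]

```text
time: 37.78
ee_pos: [0.5462, 0.0299, 0.2391]
tcp_rot: [-179.3, -0.3, 6.9]
wrist_force: [1.5, -14.4, 7.7]
opening: 0.0094
```

Emit:
arm_command:
  increments:
    - [1,0,0.65,0.92,0,0,0]
    - [1,0,0.6,0.96,0,0,0]
    - [1,0,0.53,1.0,0,0,0]
    - [1,0,0.49,1.02,0,0,0]
    - [1,0,0.37,0.97,0,0,0]
    - [1,0,0.34,0.97,0,0,0]
    - [1,0,0,0,0,0,0]

```text
time: 38.65
ee_pos: [0.5502, 0.0016, 0.1792]
tcp_rot: [-179.2, -0.3, 6.9]
wrist_force: [3.8, -11.7, 0.3]
opening: 0.0095
```

Emit:
arm_command:
  increments:
    - [0,0,0,0,0,0,0]
    - [0,0,0,0,0,0,0]
    - [0,0,0,0,0,0,0]
    - [0,0,0,-4,0,0,0]
    - [0,0,0,-4,0,0,0]
    - [0,0,0,0,0,0,-10.2]
    - [0,0,0,0,0,0,-10.2]
    - [0,0,0,0,0,0,-10.2]
    - [0,0,0,0,0,0,-10.2]
    - [0,0,0,0,0,0,-10.2]

```text
time: 39.9
ee_pos: [0.549, 0.0031, 0.2579]
tcp_rot: [-179.4, -0.9, 58.5]
wrist_force: [0.4, 0.3, 0.3]
opening: 0.0427
```

Emit:
arm_command:
  increments:
    - [0,0,0,0,0,0,-10.2]
    - [0,0,0,0,0,0,-10.2]
    - [0,0,0,0,0,0,-10.2]
    - [0,0,0,0,0,0,-10.2]
    - [0,0,0,0,0,0,-10.2]
    - [0,0,0,0,0,0,-10.2]
    - [0,0,0,0,0,0,-10.2]
    - [0,0,0,0,0,0,-10.2]
    - [0,0,0,0,0,0,-10.2]
    - [0,0,0,0,0,0,-10.2]

```text
time: 41.15
ee_pos: [0.549, 0.0031, 0.2579]
tcp_rot: [179.0, -0.4, 160.5]
wrist_force: [-0.4, 0.3, -0.2]
opening: 0.0428
```

Emit:
arm_command:
  increments:
    - [0,0,0,0,0,0,-10.2]
    - [0,0,0,0,0,0,-10.2]
    - [0,0,0,0,0,0,0]
    - [0,0,0,0,0,0,0]

```text
time: 41.65
ee_pos: [0.549, 0.003, 0.2579]
tcp_rot: [179.0, -0.0, -179.7]
wrist_force: [-0.2, 1.1, 0.5]
opening: 0.0428
```

Run:
```python
from h import *
o=bot.get_obs(); print({k:np.round(v,3) for k,v in o.items() if k in("q","ee_pos","tcp_rot","wrist_force")})
s=look("p11.png",(190,90,390,260))
```

```text
{'q': array([-0.229,  5.583, 13.704, 98.168,  1.036, -0.517]), 'ee_pos': array([0.549, 0.003, 0.258]), 'tcp_rot': array([ 1.78963e+02, -3.80000e-02, -1.79713e+02]), 'wrist_force': array([-0.186,  1.069,  0.495])}
```

View pics/p11.png

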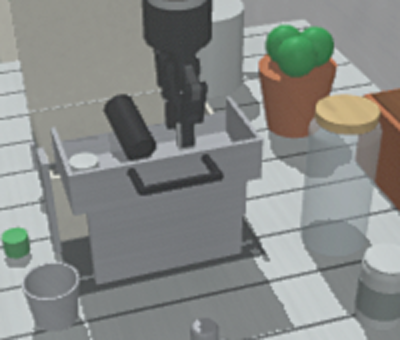

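Emit:
arm_command:
  increments:
    - [0,0,-0.15,4,1,0,0]
    - [0,0,0,3.8,0,0,0]
    - [0,0,0,0,0,0,0]
    - [1,0,0,0,0,0,0]
    - [1,0,0,0,0,0,0]
    - [1,0,0,0,0,0,0]
    - [1,0,0,0,0,0,0]
  grip_force: 30

```text
time: 42.58
ee_pos: [0.5498, 0.0012, 0.182]
tcp_rot: [-179.9, 0.2, -179.6]
wrist_force: [-0.3, -5.1, 5.0]
opening: 0.0108
```

Emit:
arm_command:
  increments:
    - [1,0,0.7,-1.94,0,0,0]
    - [1,0,0.92,-1.85,0,0,0]
    - [1,0,0,0,0,0,0]

```text
time: 42.95
ee_pos: [0.5496, 0.0173, 0.2205]
tcp_rot: [-179.9, 0.2, -179.5]
wrist_force: [-0.4, -11.5, 3.0]
opening: 0.0107
```

Emit:
arm_command:
  increments:
    - [1,0,1.05,-1.74,0,0,0]
    - [1,0,1.3,-1.61,0,0,0]
    - [1,0,1.47,-1.45,0,0,0]

```text
time: 43.32
ee_pos: [0.5489, 0.0541, 0.2685]
tcp_rot: [-179.7, 0.2, -179.6]
wrist_force: [-1.4, -14.9, 9.9]
opening: 0.0105
```

Emit:
arm_command:
  increments:
    - [1,0,1.6,-1.28,0,0,0]
    - [1,0,1.75,-1.1,0,0,0]

```text
time: 43.58
ee_pos: [0.5484, 0.0886, 0.2926]
tcp_rot: [-179.9, 0.2, -179.6]
wrist_force: [-1.6, -4.3, 0.9]
opening: 0.0107
```

Emit:
arm_command:
  increments:
    - [1,0,1.86,-0.9,0,0,0]
    - [1,0,1.95,-0.69,0,0,0]
    - [1,0,2.02,-0.47,0,0,0]

```text
time: 43.95
ee_pos: [0.5474, 0.1483, 0.3122]
tcp_rot: [180.0, 0.1, -179.5]
wrist_force: [-3.0, -1.9, -5.8]
opening: 0.0106
```

Emit:
arm_command:
  increments:
    - [1,0,2.05,-0.25,0,0,0]
    - [1,0,2.07,0,0,0,0]
    - [1,0,2.06,0.21,0,0,0]

```text
time: 44.32
ee_pos: [0.5467, 0.2108, 0.3117]
tcp_rot: [179.9, -0.0, -179.5]
wrist_force: [-3.1, -2.3, 0.3]
opening: 0.0107
```

Emit:
arm_command:
  increments:
    - [1,0,2.02,0.43,0,0,0]
    - [1,0,1.96,0.65,0,0,0]
    - [1,0,1.88,0.86,0,0,0]

```text
time: 44.7
ee_pos: [0.5462, 0.2699, 0.2915]
tcp_rot: [179.9, -0.1, -179.5]
wrist_force: [-4.8, -0.7, 3.5]
opening: 0.0108
```

Emit:
arm_command:
  increments:
    - [1,0,1.77,1.07,0,0,0]
    - [1,0,0.8,0.6,0,0,0]
    - [1,0,0,0,0,0,0]
    - [1,0,0,0,0,0,0]
    - [1,0,0,0,0,0,0]

```text
time: 45.32
ee_pos: [0.546, 0.2954, 0.2746]
tcp_rot: [179.9, -0.1, -179.5]
wrist_force: [-4.5, 2.1, 1.7]
opening: 0.0104
```

Run:
```python
from h import *
s,t=cam("side"),cam("top")
f=lambda x:(255*(x/255.)**.6).astype(np.uint8)[:,:,::-1]
x=cv2.resize(f(t["color"][110:310,60:330]),(400,296)); y=cv2.resize(f(s["color"][60:260,170:400]),(400,348)); z=np.zeros((348,800,3),np.uint8); z[:296,:400]=x; z[:,400:]=y
cv2.imwrite("pics/p12.png",z)
```

View pics/p12.png

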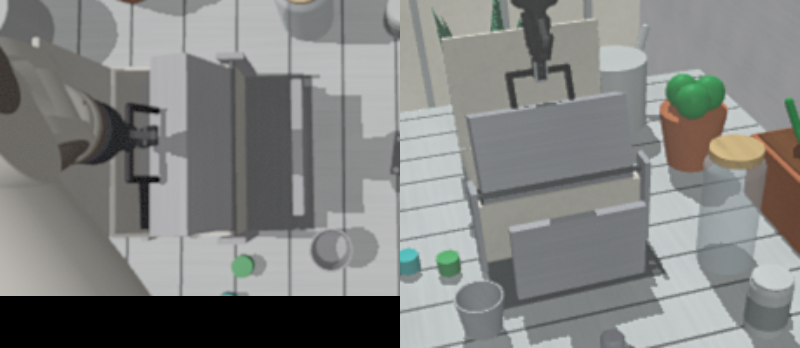

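Emit:
arm_command:
  increments:
    - [1,0,-0.8,-0.6,0,0,0]
    - [1,0,-1.77,-1.07,0,0,0]
    - [1,0,-1.88,-0.86,0,0,0]
    - [1,0,-1.96,-0.65,0,0,0]
    - [1,0,-2.02,-0.43,0,0,0]
    - [1,0,-2.06,-0.21,0,0,0]

```text
time: 46.18
ee_pos: [0.5479, 0.188, 0.3129]
tcp_rot: [180.0, 0.0, -179.5]
wrist_force: [3.0, 1.3, -3.5]
opening: 0.0106
```

Emit:
arm_command:
  increments:
    - [1,0,-2.07,0,0,0,0]
    - [1,0,-2.05,0.25,0,0,0]
    - [1,0,-2.02,0.47,0,0,0]
    - [1,0,-1.95,0.69,0,0,0]

```text
time: 46.68
ee_pos: [0.5487, 0.1069, 0.2982]
tcp_rot: [180.0, 0.0, -179.5]
wrist_force: [8.0, 1.6, -1.9]
opening: 0.0108
```

Emit:
arm_command:
  increments:
    - [1,0,-1.86,0.9,0,0,0]
    - [1,0,-1.75,1.1,0,0,0]
    - [1,0,-1.6,1.28,0,0,0]
    - [1,0,-1.47,1.45,0,0,0]

```text
time: 47.18
ee_pos: [0.549, 0.0402, 0.2505]
tcp_rot: [180.0, 0.0, -179.5]
wrist_force: [7.6, 2.0, -2.7]
opening: 0.0104
```

Emit:
arm_command:
  increments:
    - [1,0,-1.3,1.61,0,0,0]
    - [1,0,-1.05,1.74,0,0,0]
    - [1,0,-0.92,1.85,0,0,0]
    - [1,0,-0.5,1.2,0,0,0]
    - [1,0,-0.2,0.7,0,0,0]
    - [1,0,0,0,0,0,0]

```text
time: 47.92
ee_pos: [0.5489, 0.0012, 0.1804]
tcp_rot: [180.0, 0.0, -179.5]
wrist_force: [3.6, 0.5, 3.9]
opening: 0.0108
```

Emit:
arm_command:
  increments:
    - [0,0,0,0,0,0,0]
    - [0,0,0,0,0,0,0]
    - [0,0,0,-5,0,0,0]
    - [0,0,0,-5,0,0,0]
    - [1,0,0,-5,0,0,0]
    - [1,0,0,-5,0,0,0]
    - [1,1.1,5.9,0,0,0,0]
    - [1,1.1,5.9,0,0,0,0]
    - [1,1.1,5.9,0,0,0,0]
    - [1,1.1,5.9,0,0,0,0]

```text
time: 49.18
ee_pos: [0.5023, 0.2391, 0.3802]
tcp_rot: [180.0, -0.1, -179.5]
wrist_force: [0.9, 0.5, -0.0]
opening: 0.0
```

Emit:
arm_command:
  increments:
    - [1,1.1,5.9,0,0,0,0]
    - [1,1.1,5.9,0,0,0,0]
    - [1,1.1,5.9,0,0,0,0]
    - [1,1.2,5.9,0,0,0,0]
    - [1,0,0,0,0,0,0]

```text
time: 49.8
ee_pos: [0.4553, 0.4777, 0.3757]
tcp_rot: [-179.8, -0.3, -179.2]
wrist_force: [0.3, -0.2, -0.9]
opening: -0.0001
```

Run:
```python
from h import *
o=bot.get_obs(); print({k:np.round(v,3) for k,v in o.items() if k in("q","ee_pos","tcp_rot")})
s,t=cam("side"),cam("top")
f=lambda x:(255*(x/255.)**.5).astype(np.uint8)[:,:,::-1]
x=cv2.resize(f(t["color"][110:310,60:330]),(400,296)); y=cv2.resize(f(s["color"][40:240,150:380]),(400,348)); z=np.zeros((348,800,3),np.uint8); z[:296,:400]=x; z[:,400:]=y
cv2.imwrite("pics/p13.png",z)
```

```text
{'q': array([4.63480e+01, 3.41510e+01, 6.50430e+01, 1.21234e+02, 6.70000e-02,
       4.55840e+01]), 'ee_pos': array([0.455, 0.478, 0.376]), 'tcp_rot': array([-179.803,   -0.287, -179.237])}
```

View pics/p13.png

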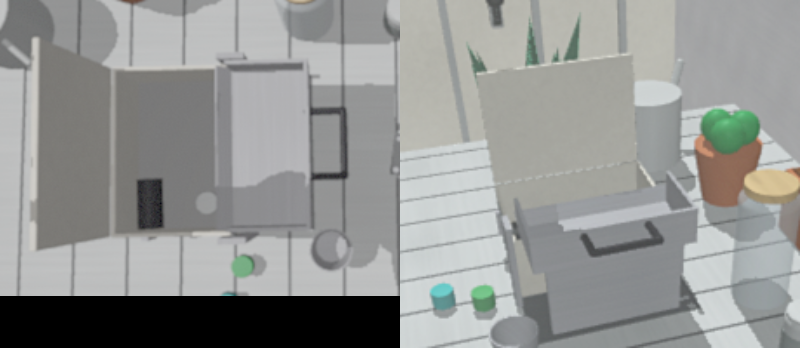

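Emit:
arm_command:
  increments:
    - [1,0,0,4,0,0,0]
    - [1,0,0,4,0,0,0]
    - [1,0,0,2,0,0,0]
    - [1,0,0,0,0,0,0]
    - [1,0,-1.2,0,0,0,0]
    - [1,0,-1.2,0,0,0,0]
    - [1,0,-1,0,0,0,0]

```text
time: 50.78
ee_pos: [0.4568, 0.4385, 0.2851]
tcp_rot: [179.9, 0.0, -179.5]
wrist_force: [0.3, -0.3, -0.3]
opening: -0.0
```

Run:
```python
import numpy as np
ph=np.array([1.7,1.5,1.3,1.1,.9,.7,.5,.35,.2,.1,0,-.02]); r=16
y=38.6-r*np.cos(ph)+1*np.sin(ph)+1.45; z=12+r*np.sin(ph)+np.cos(ph)
for a,b,c in zip(ph,y,z): print(a,round(b,2),round(c,2))
```

```text
1.7 43.1 27.74
1.5 39.92 28.03
1.3 36.73 27.68
1.1 33.68 26.71
0.9 30.89 25.15
0.7 28.46 23.07
0.5 26.49 20.55
0.35 25.36 18.43
0.2 24.57 16.16
0.1 24.23 14.59
0.0 24.05 13.0
-0.02 24.03 12.68
```

Emit:
arm_command:
  increments:
    - [1,0,-1.5,0.2,0,0,0]
    - [1,0,-1.5,0.2,0,0,0]
    - [1,0,-1.5,0.1,0,0,0]
    - [1,0,-1.3,0.1,0,0,0]
    - [1,0,-1.3,0.2,0,0,0]

```text
time: 51.4
ee_pos: [0.458, 0.368, 0.2806]
tcp_rot: [179.7, 0.4, -179.5]
wrist_force: [0.3, 0.7, 13.0]
opening: -0.0
```

Emit:
arm_command:
  increments:
    - [1,0,-1.5,0.5,0,0,0]
    - [1,0,-1.5,0.5,0,0,0]
    - [1,0,-1.4,0.8,0,0,0]
    - [1,0,-1.4,0.8,0,0,0]
    - [1,0,-1.2,1.05,0,0,0]
    - [1,0,-1.2,1.05,0,0,0]

```text
time: 52.15
ee_pos: [0.458, 0.2859, 0.2295]
tcp_rot: [179.9, 0.1, -179.5]
wrist_force: [1.1, -0.3, 1.2]
opening: -0.0006
```

Emit:
arm_command:
  increments:
    - [1,0,-1.0,1.2,0,0,0]
    - [1,0,-1.0,1.3,0,0,0]
    - [1,0,-0.6,1.05,0,0,0]
    - [1,0,-0.6,1.05,0,0,0]
    - [1,0,-0.4,1.1,0,0,0]
    - [1,0,-0.4,1.1,0,0,0]

```text
time: 52.9
ee_pos: [0.4582, 0.2465, 0.1603]
tcp_rot: [180.0, -0.0, -179.5]
wrist_force: [0.7, 1.5, 0.5]
opening: 0.0001
```

Emit:
arm_command:
  increments:
    - [1,0,-0.3,1.2,0,0,0]
    - [1,0,0,0.9,0,0,0]
    - [1,0,0,0.5,0,0,0]

```text
time: 53.28
ee_pos: [0.4579, 0.2435, 0.1342]
tcp_rot: [180.0, -0.1, -179.5]
wrist_force: [-0.1, -1.0, 1.6]
opening: 0.0001
```

Emit:
arm_command:
  increments:
    - [1,0,0,0.2,0,0,0]
    - [1,0,0,0.2,0,0,0]
    - [1,0,0,0.1,0,0,0]

```text
time: 53.65
ee_pos: [0.4582, 0.2437, 0.1305]
tcp_rot: [179.9, 0.0, -179.5]
wrist_force: [-3.5, -2.2, 8.7]
opening: 0.0001
```

Emit:
arm_command:
  increments:
    - [1,0,0,0.15,0,0,0]
    - [1,0,0,0,0,0,0]

```text
time: 53.9
ee_pos: [0.4582, 0.2438, 0.1304]
tcp_rot: [179.9, 0.1, -179.5]
wrist_force: [-5.4, -3.0, 14.2]
opening: 0.0001
```

Emit:
arm_command:
  increments:
    - [1,0,0,-2,0,0,0]
    - [1,0,0,-5,0,0,0]
    - [1,0,0,-5,0,0,0]
    - [1,0,0,-5,0,0,0]
    - [1,4,4,0,0,0,0]
    - [1,4,4,0,0,0,0]
    - [1,4,4,0,0,0,0]
    - [1,0,0,0,0,0,0]
    - [1,0,0,0,0,0,0]

```text
time: 55.02
ee_pos: [0.3372, 0.3625, 0.2986]
tcp_rot: [180.0, -0.0, -179.4]
wrist_force: [-0.0, -0.8, -0.5]
opening: 0.0001
```

Run:
```python
from h import *
t,s=cam("top"),cam("side")
g0=np.load("top0.npy"); g=t["color"]
# shut: upper face z=.13 spans y .181...386; print row profile through x=.62
for x in(.5,.6,.64):
    a=[proj(t,[x,y,.13]) for y in np.arange(.40,.14,-.01)]
    print(x,[int(g[int(round(v)),int(round(u))].mean()) for u,v in a]," before",[int(g0[int(round(v)),int(round(u))].mean()) for u,v in a])
# side: column of flap's free edge, bar
P=lambda p:proj(s,p).round(1)
print("side: rim edge pred open-top",P([.6,.41,.325]),"shut edge",P([.6,.181,.13]))
# changes vs start (objects not to be moved)
for n,c in(("top",t),("side",s)):
    d=cv2.absdiff(np.load(n+"0.npy"),c["color"]).max(2)
    for k,p in dict(jar=[.80,.068,.11],can=[.788,-.106,.05],cup1=[.724,-.332,.03],cup2=[.372,.022,.03],funnel=[.544,-.228,.03],bar=[.547,.001,.195]).items():
        u,v=proj(c,p).astype(int); print(n,k,(d[max(0,v-15):v+15,max(0,u-15):u+15]>40).mean().round(3))
m=(g.max(2)<45).astype(np.uint8)
for (u0,v0,u1,v1) in((410,170,490,290),):
    k,_,st,ce=cv2.connectedComponentsWithStats(m[v0:v1,u0:u1])
    for i in range(1,k):
        if st[i,4]>60: print("crate blob",ce[i]+[u0,v0],plane(t,*(ce[i]+[u0,v0]),.04).round(3))
o=bot.get_obs();print(o["ee_pos"],o["wrist_force"],o["time"])
```

```text
0.5 [127, 126, 145, 146, 145, 145, 145, 143, 142, 142, 143, 142, 140, 141, 140, 141, 142, 141, 141, 103, 66, 64, 115, 117, 118, 116]  before [59, 56, 93, 55, 55, 54, 55, 57, 57, 57, 57, 58, 58, 57, 58, 59, 59, 59, 59, 95, 74, 72, 127, 128, 128, 127]
0.6 [126, 128, 147, 146, 145, 147, 146, 144, 142, 142, 144, 142, 142, 139, 140, 141, 139, 140, 138, 62, 64, 66, 115, 113, 112, 112]  before [59, 61, 87, 53, 55, 54, 55, 56, 56, 57, 56, 57, 57, 58, 56, 58, 58, 59, 59, 69, 71, 74, 125, 123, 123, 125]
0.64 [130, 132, 146, 147, 146, 146, 144, 145, 145, 144, 142, 143, 143, 142, 141, 140, 139, 139, 140, 64, 64, 71, 114, 112, 112, 113]  before [60, 56, 86, 56, 56, 55, 54, 57, 56, 57, 57, 57, 57, 57, 58, 57, 58, 57, 55, 73, 72, 78, 125, 123, 122, 125]
side: rim edge pred open-top [257.4  73.1] shut edge [279.8 163.8]
top jar 0.0
top can 0.0
top cup1 0.0
top cup2 0.13
top funnel 0.0
top bar 0.0
side jar 0.0
side can 0.0
side cup1 0.0
side cup2 0.124
side funnel 0.0
side bar 0.0
crate blob [440.51685393 182.5505618 ] [ 0.619 -0.393  0.04 ]
crate blob [473.97142857 209.4       ] [ 0.547 -0.479  0.04 ]
crate blob [439.04477612 214.25124378] [ 0.535 -0.387  0.04 ]
crate blob [440.60632184 252.06609195] [ 0.436 -0.387  0.04 ]
crate blob [441.125      281.15277778] [ 0.361 -0.386  0.04 ]
[0.33791436 0.36190507 0.29856772] [ 0.79514459  0.02309432 -1.24231979] 55.125
```

Run:
```python
from h import *
t=cam("top"); g=t["color"].max(2)
pts=[proj(t,[x,y,.05]) for x in np.arange(.45,.72,.015) for y in np.arange(.41,.62,.015)]
print("min brightness behind flap",min(int(g[int(v),int(u)]) for u,v in pts if 0<=u<559))
print(bot.job_done())
```

```text
min brightness behind flap 43
the job is handed in; nothing more can be done
None
```

I finished the sort, emptied the skip into the cabinet, shut the flap and handed the job in at about 55 s. Only three sleeves were in the scene: 90, 75 and 60 mm. I never found a 105 mm one, although your rules say one should be there, so step 1 was never tried. If a 105 mm sleeve does exist, the run has failed.

- **90 mm sleeve:** it stopped short on the pin, with about 28 N at the wrist when it touched and the pin visible below it. It went into the skip.
- **75 mm and 60 mm sleeves:** both slid fully home without noticeable force and are standing in the crate. The 60 mm one was knocked aside mid-run, and I located it again before picking it up.
- **Skip:** my first try at tipping put the last joint at its range limit, with up to about 93 N at the wrist. I eased the skip back, turned the gripper half a turn and tipped it fully on the second try. That first try tilted the sleeve over against the skip's lip. A picture afterwards showed the sleeve and the end cap in the cabinet, and I eased the skip back upright.
- **Flap:** I pressed it until it stopped moving (about 14 N), and the final picture shows the panel lying along the rim.

**Last checks:**
- The bar is where it was at the start, so the skip is upright.
- Both sleeves are in the crate, near (0.535, -0.387) and (0.436, -0.387) m.
- The jar, can, funnel and first cup show no change from the start.
- The area around cup 2 shows a change of about 13% in both views. I took this as the arm's shadow but did not confirm it.
- I found no clear sign of a sleeve behind the flap, the one spot hidden earlier. The darkest pixel there was 43, against about 20 to 25 for sleeve plastic.

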